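Hang candle pots on a balance display bar

TASK

Hang the four candle pots by their hooks on the pivoting display bar, the two large ones on the inner seats and the two small ones on the outer seats, one to a seat. Work side to side, so that the bar never tips past about 11 degrees, keep the pots upright, and let each down gently onto the bar without dropping or pushing it. Leave all four hanging still with the bar about level, and do not knock the stand or disturb the other goods.

Things in the scene. Friction and masses are not known exactly. Their poses are not given: they have to be found in the camera images.
- large_a_mid (a point): one of the two LARGE hanging candle pots: closed white ceramic pot, 64 mm across, 52 mm tall, about 300 g, standing on the table, with a steel hanger above it (139 mm tall in all). Frame upright with the pot, z up; the hanger's stem and its grip tab are on the +x side. Point: on the pot's axis half-way up, 69.5 mm above its underside.
- large_a_hook (a point): hook point of large_a, same axes: where the bar's axis lies once it hangs, 127 mm above the pot's underside. Round it a 4 x 14 mm strap bent in the x-z plane, open downward: peak 7 mm (top 12 mm) over this point, sides sloping 35 degrees, the stem at x = +18 mm down to the pot, a short leg at x = -18 mm ending 14 mm below this point; 32 mm clear between stem and leg.
- large_a_tab (a point): centre of the wooden grip tab of large_a, same axes: a block sticking out from the stem to +x, 36 mm long (x), 12 mm thick (y, the way to pinch it), 28 mm tall (z); it lies 38 mm towards +x and 30 mm below the hook point, 97 mm above the pot's underside.
- small_a_mid (a point): one of the two SMALL hanging candle pots: closed white ceramic pot, 48 mm across, 40 mm tall, about 180 g, standing on the table, with a steel hanger above it (127 mm tall in all). Frame upright with the pot, z up; the hanger's stem and its grip tab are on the +x side. Point: on the pot's axis half-way up, 63.5 mm above its underside.
- small_a_hook (a point): hook point of small_a, same axes: where the bar's axis lies once it hangs, 115 mm above the pot's underside. Round it a 4 x 14 mm strap bent in the x-z plane, open downward: peak 7 mm (top 12 mm) over this point, sides sloping 35 degrees, the stem at x = +18 mm down to the pot, a short leg at x = -18 mm ending 14 mm below this point; 32 mm clear between stem and leg.
- small_a_tab (a point): centre of the wooden grip tab of small_a, same axes: a block sticking out from the stem to +x, 36 mm long (x), 12 mm thick (y, the way to pinch it), 28 mm tall (z); it lies 38 mm towards +x and 30 mm below the hook point, 85 mm above the pot's underside.
- large_b_mid (a point): one of the two LARGE hanging candle pots: closed white ceramic pot, 64 mm across, 52 mm tall, about 300 g, standing on the table, with a steel hanger above it (139 mm tall in all). Frame upright with the pot, z up; the hanger's stem and its grip tab are on the +x side. Point: on the pot's axis half-way up, 69.5 mm above its underside.
- large_b_hook (a point): hook point of large_b, same axes: where the bar's axis lies once it hangs, 127 mm above the pot's underside. Round it a 4 x 14 mm strap bent in the x-z plane, open downward: peak 7 mm (top 12 mm) over this point, sides sloping 35 degrees, the stem at x = +18 mm down to the pot, a short leg at x = -18 mm ending 14 mm below this point; 32 mm clear between stem and leg.
- large_b_tab (a point): centre of the wooden grip tab of large_b, same axes: a block sticking out from the stem to +x, 36 mm long (x), 12 mm thick (y, the way to pinch it), 28 mm tall (z); it lies 38 mm towards +x and 30 mm below the hook point, 97 mm above the pot's underside.
- small_b_mid (a point): one of the two SMALL hanging candle pots: closed white ceramic pot, 48 mm across, 40 mm tall, about 180 g, standing on the table, with a steel hanger above it (127 mm tall in all). Frame upright with the pot, z up; the hanger's stem and its grip tab are on the +x side. Point: on the pot's axis half-way up, 63.5 mm above its underside.
- small_b_hook (a point): hook point of small_b, same axes: where the bar's axis lies once it hangs, 115 mm above the pot's underside. Round it a 4 x 14 mm strap bent in the x-z plane, open downward: peak 7 mm (top 12 mm) over this point, sides sloping 35 degrees, the stem at x = +18 mm down to the pot, a short leg at x = -18 mm ending 14 mm below this point; 32 mm clear between stem and leg.
- small_b_tab (a point): centre of the wooden grip tab of small_b, same axes: a block sticking out from the stem to +x, 36 mm long (x), 12 mm thick (y, the way to pinch it), 28 mm tall (z); it lies 38 mm towards +x and 30 mm below the hook point, 85 mm above the pot's underside.
- seat_left_inner (a point): inner seat on the left (+y) half of the bar, 90 mm from the pivot. Axes move with the bar: y along it towards the left end; +x level, the open side, away from the robot, from which pots are hung. Point on the bar's axis, midway between two collars (20 mm across, 6 mm wide, 26 mm clear between them); the bar is 12 mm thick.
- seat_right_inner (a point): inner seat on the right (-y) half of the bar, 90 mm from the pivot. Axes move with the bar: y along it towards the left end; +x level, the open side, away from the robot, from which pots are hung. Point on the bar's axis, midway between two collars (20 mm across, 6 mm wide, 26 mm clear between them); the bar is 12 mm thick.
- seat_left_outer (a point): outer seat on the left (+y) half of the bar, 150 mm from the pivot. Axes move with the bar: y along it towards the left end; +x level, the open side, away from the robot, from which pots are hung. Point on the bar's axis, midway between two collars (20 mm across, 6 mm wide, 26 mm clear between them); the bar is 12 mm thick.
- seat_right_outer (a point): outer seat on the right (-y) half of the bar, 150 mm from the pivot. Axes move with the bar: y along it towards the left end; +x level, the open side, away from the robot, from which pots are hung. Point on the bar's axis, midway between two collars (20 mm across, 6 mm wide, 26 mm clear between them); the bar is 12 mm thick.
- bar (a joint): bar angle, rad: 0 level, positive with the left (+y) end up, stops at +-0.28. Wooden bar 370 mm long, 240 mm above the table. Slow damped pivot, centring pull 2 N m/rad: one pot (large inner or small outer) tips it about 0.13, its seat sinking 12 or 20 mm; two more on one side than on the other tip it over 0.2, too far. Pots differ in mass by up to 10 percent.
- stand: fixed wooden stand; origin on the table below the bar's middle, axes as the level bar. Post 25 to 55 mm behind the bar (-x), 36 mm wide. Over the whole bar lies a board 420 mm long, from x = -44 to +24 mm, underside 60 mm above that axis: no room for an upright tool, so hang pots from the +x side, tool leaning out about 40 degrees, the hook passing between bar and board.
- soaps: bystander: two wrapped brown soap bars, one on the other, 85 x 55 x 56 mm; origin under its centre
- bear: bystander: small brown bear-shaped soap, 70 mm tall; origin under its centre
- amber_bottle: bystander: amber glass bottle, 120 mm tall; origin under its centre
- oil_bottle: bystander: smaller amber glass bottle, 100 mm tall; origin under its centre
- swirl_candle: bystander: lilac swirl candle, 66 mm tall; origin under its centre
- dish: bystander: white bowl 100 mm across; origin under its centre

How it is judged (in metres and radians):
At the end, for the whole second after the job is handed in: Both large pots hang on the two inner seats and both small pots on the two outer seats (hook point within 11 mm of the seat point), each within 0.25 rad of upright and still (under 0.03 m/s), and the bar is at rest within 0.07 rad of level (((distance between large_a_hook and seat_left_inner below 0.011 m and distance between large_b_hook and seat_right_inner below 0.011 m) or (distance between large_a_hook and seat_right_inner below 0.011 m and distance between large_b_hook and seat_left_inner below 0.011 m)) and ((distance between small_a_hook and seat_left_outer below 0.011 m and distance between small_b_hook and seat_right_outer below 0.011 m) or (distance between small_a_hook and seat_right_outer below 0.011 m and distance between small_b_hook and seat_left_outer below 0.011 m)) and value of joint bar between -0.07 and 0.07 rad and velocity of joint bar between -0.03 and 0.03 rad/s and linear speed of each of large_a, small_a, large_b, small_b below 0.03 m/s and angle between each of large_a_hook, small_a_hook, large_b_hook, small_b_hook's own z axis and vertical below 0.25 rad); the robot touches nothing.
It fails at once if the bar tips steeply (0.2 rad, 11 degrees, or more) (value of joint bar above 0.2 rad or value of joint bar below -0.2 rad).
It fails at once if a pot is tipped more than 40 degrees (angle between any of large_a_hook, small_a_hook, large_b_hook, small_b_hook's own z axis and vertical above 0.7 rad).
It fails at once if a pot is dropped or pushed hard onto the bar (over 8 N) (contact force between any of large_a, small_a, large_b, small_b and bar above 8 N).
It fails at once if one of the other goods is moved by more than 25 mm (distance of any of soaps, bear, amber_bottle, oil_bottle, swirl_candle, dish from where it was at the start of the episode above 0.025 m).
It fails at once if the stand is struck hard (over 25 N) (contact force between the arm and stand above 25 N).
It also fails if it takes over 72 s, if anything falls off the work surface, if the arm or the gripper's body presses on something with over 40 N, if the wrist force passes 120 N, or if a joint passes its speed limit or range.

ROBOT

A 6-joint arm with a two-finger parallel gripper is mounted at the origin on the work surface. World frame = base frame: x ahead of the robot, y to its left, z up, the work surface at z = 0. Lengths are in mm, angles in rad, forces in N, time in s.
With the tool pointing down it reaches from about 400 to 825 mm from the base axis. Payload 7 kg.
Tool frame: the origin (TCP) lies on the centre line of the jaws, within the pads' length; the fingertips stand 17 mm ahead of it and the grasp point (between the pads) lies 2 mm behind it (r.tip_extent is the distance from the TCP to the fingertips, in mm); z points along the fingers, y is the line along which they close (so a half turn about z gives the same grasp; the last joint's range is limited). The gripper opens to 88 mm and grips with 3 to 60 N. Pads are 19 mm wide; open, the fingers measure 130 mm over their backs; the gripper's body (78 mm by 193 mm) begins 47 mm behind the grasp point.
Start: joints at [-0.913, 0.359, 0.012, 0, -1.224, -0.288], TCP at [243.937, -629.357, 243.561] pointing down, gripper open.
Joint ranges: [-3.07, 3.07], [-1.43, 2.12], [-1.02, 1.25], [-3.03, 1.67], [-3.05, -0], [-3.03, 3.03]. Speed limits (rad/s): [2.39, 2.39, 3.01, 3.14, 3.14, 3.14].

INTERFACE

Orientations are given as [roll, pitch, yaw] about the fixed x, y, z axes, in that order (R = Rz(yaw) Ry(pitch) Rx(roll)).
In Python, from plant import r gives the robot as it stands. The module is installed in compiled form; this text tells all that it offers.
- The arm moves only by the tool servo_tool, never from a script. Its arguments are lists of equal length, an entry for each row: "grip": the opening, from 0 (shut) to 1 (fully open); "travel": the shift along the world's x, y, z in m, a list of three; "rot": the turn, a rotation vector about the world's x, y, z in degrees, a list of three. In form: {"grip": [grip, ...], "travel": [[x, y, z], ...], "rot": [[rx, ry, rz], ...]}. A call has 1 to 10 rows; each row is the pose to reach, as a shift and turn from the pose commanded when the call began; what a row does not reach only later rows make up. A row lasts 1/10 s, in which the tool goes at most 50 mm and 8.59 degrees, less where a joint would pass 70% of its speed; a pose out of reach is approached as far as the arm can. A call with a gripper value outside its range is refused whole. The fingers move at their own pace and stop on an object; the grip force is fixed at half the most. Time passes only in rows, so rows that repeat a pose let the fingers close. It gives the time, the measured TCP pose, the force, the opening and the grip force at its end, in the units of the state.
- r.state(): the state, without advancing time (a new reading comes with each control period).
- r.read_camera(name): name is "side" or "top" or "wrist"; returns a dict with "color" (400x640x3 uint8, red, green, blue), "fx", "fy", "cx", "cy" (pixels), "R" (3x3) and "t" (3): a world point X has camera coordinates R X + t. Camera axes: x right, y down, z forward; pixel columns grow to the right and rows downward; lengths in mm; the calibration is good to about 2 mm. A picture is of the moment at which its call begins. There is no depth.
- r.hand_in(): hands the job in; it is judged then, once.
Trained networks look in a picture, given as the dict that the camera call returned (one of the last four; its "shot" number tells which), for a name from the list of things; names that differ only in an ending like _2 or _b are one class to them, and where a whole thing is asked for, a point or a joint stands for the part that bears it (a point fixed in the world has none). Each returns a list of dicts, best first, with "confidence" (0 to 1); they miss things now and then, are a little off and sometimes report something else, mostly with a low value. They report only what shows in the picture. A call takes as long as a camera call.
- r.regions_of(picture, query): "pixels" (400x640 bool, what is visible of it) and "box" ([left, top, right, bottom] in pixels, round what is visible of it).
The state is a dict: "time": time; "qpos": joint angles; "qd": joint speeds; "joint_efforts": joint torques, N m; "tool_pos": TCP position; "tcp_rot": TCP orientation; "ft_force": force on the tool from outside, world axes, zero at the start; "ft_torque": the same for the moment, N m; "width": opening from 0.0 (shut) to 1.0 (fully open); "grasp_force": force on a finger pad.
Only numpy, scipy, OpenCV 4.12 (cv2) and the standard library are available. Lean on these libraries where they do the work, as an engineer would, in place of code of your own. Each camera call takes 0.05 s, during which the arm holds its last target. There are 200 camera calls.

## Working session

There is one attempt and no reset: what is moved stays moved. The work goes in short steps, Python scripts to look and compute and a tool call to move; the robot and the scene stay as the last step left them, time stands still between calls to the robot, and variables do not carry over. Pictures are saved under pics/ and viewed, at most 10 in all, crops included, and the job is handed in when it is done.

Besides the shell and the picture viewer there is one more tool, called after ">>>" as a command line: name --argument value ..., lists and objects as JSON in quotes. servo_tool: Moves the arm, as the interface text tells. Its arguments: {"type":"object","properties":{"grip":{"type":"array","items":{"type":"number"}},"travel":{"type":"array","items":{"type":"array","items":{"type":"number"}}},"rot":{"type":"array","items":{"type":"array","items":{"type":"number"}}}},"required":["grip","travel","rot"]}

```bash
mkdir -p pics; python3 - <<'E'
from plant import r
import cv2
s=r.state(); print({k:(v if not hasattr(v,'round') else v) for k,v in s.items()})
for n in ("side","top"):
    p=r.read_camera(n); cv2.imwrite(f"pics/{n}0.png",p["color"][:,:,::-1])
    print(n,p["fx"],p["cx"],p["cy"],p["R"],p["t"])
    for q in ("large_a_mid","small_a_mid","bar","stand","large_a_tab"):
        for d in r.regions_of(p,q)[:4]: print(q,round(d["confidence"],2),d["box"])
E
```

```text
{'time': 0.0, 'qpos': array([-9.12885952e-01,  3.59351881e-01,  1.10588966e-02, -3.64019961e-04,
       -1.22408954e+00, -2.88095726e-01]), 'qd': array([-0.00083426,  0.00073951, -0.00055971,  0.00166747,  0.0007895 ,
       -0.00068456]), 'joint_efforts': array([-2.92844870e-04, -5.82713199e+01,  2.93042207e+01,  6.99670494e+00,
        6.88069253e-03, -2.07242474e-04]), 'tool_pos': array([ 243.78487572, -628.94298725,  242.64281529]), 'tcp_rot': array([ 3.13997459e+00, -1.22625192e-04, -2.77190187e+00]), 'ft_force': array([-0.08498967, -0.00788738, -0.0577512 ]), 'ft_torque': array([-0.04074927,  0.03434888,  0.07418434]), 'grasp_force': 0.0, 'width': 0.9998141936183208}
side 408.79629543293487 321.29586853466003 199.05237764106946 [[-0.98598531  0.16652035 -0.01019501]
 [ 0.113508    0.62479854 -0.77249124]
 [-0.12226568 -0.76282224 -0.63494357]] [ 560.79121868   37.23943169 1164.09938509]
large_a_mid 0.68 [312.0, 294.2, 353.6, 351.8]
small_a_mid 0.83 [285.7, 178.3, 314.3, 219.0]
small_a_mid 0.21 [285.6, 275.4, 311.1, 303.7]
bar 0.66 [379.5, 187.0, 391.0, 204.3]
bar 0.58 [310.3, 296.2, 352.1, 347.8]
bar 0.5 [299.0, 227.2, 333.5, 269.4]
stand 0.68 [356.4, 87.9, 429.8, 271.1]
large_a_tab 0.96 [312.4, 295.4, 353.9, 347.2]
large_a_tab 0.6 [300.9, 225.4, 331.4, 266.9]
top 365.52034308856355 317.41163940822196 200.91414117870556 [[-8.57522405e-02 -9.96316156e-01 -8.19058255e-04]
 [-9.71351523e-01  8.37863734e-02 -2.22387189e-01]
 [ 2.21636575e-01 -1.82746062e-02 -9.74958085e-01]] [  86.09283044  596.72156591 1021.39255278]
large_a_mid 0.77 [221.0, 190.6, 245.3, 228.2]
small_a_mid 0.86 [354.5, 177.5, 367.9, 210.9]
bar 0.34 [291.5, 187.8, 309.3, 221.0]
bar 0.21 [260.2, 182.4, 277.5, 201.9]
stand 0.67 [249.3, 228.9, 439.5, 305.0]
large_a_tab 0.59 [220.9, 191.1, 248.1, 225.2]
```

```bash
python3 - <<'E'
import cv2
a=cv2.imread("pics/side0.png")[70:370,240:460]; b=cv2.imread("pics/top0.png")[150:330,200:460]
cv2.imwrite("pics/side0c.png",cv2.resize(a,None,fx=2,fy=2,interpolation=2)); cv2.imwrite("pics/top0c.png",cv2.resize(b,None,fx=3,fy=3,interpolation=2))
E
```

```text
(no output)
```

View pics/side0c.png

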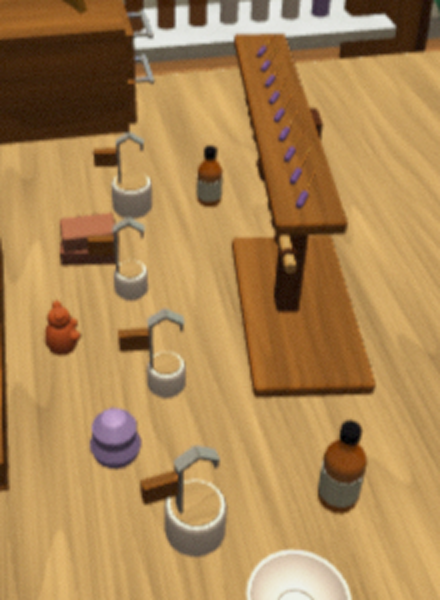

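View pics/top0c.png

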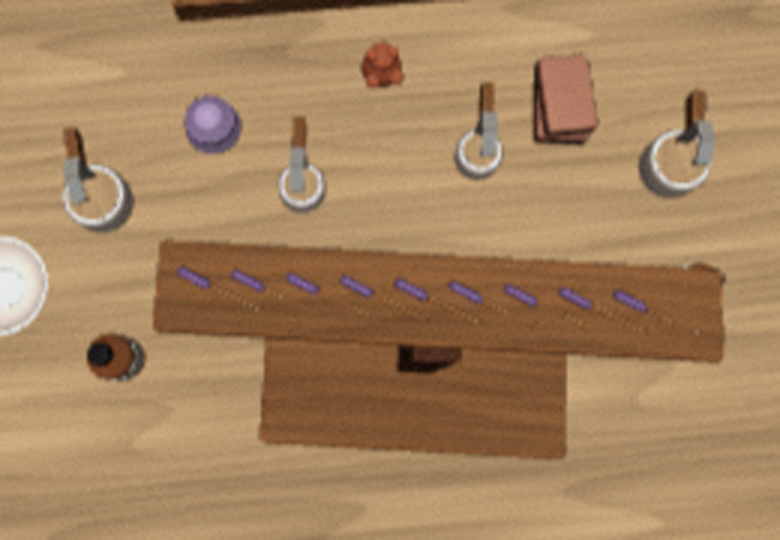

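The side crop shows four pots in a row with their tabs toward +x, from near to far: large (crop 196,500), small (166,370), small (130,270), large (131,190). The stand is on the right, with the bar end at about (289,264). In the top crop the rims are at (95,196), (301,187), (479,155) and (683,161), and the board corners at (162,240), (722,268), (722,362) and (155,330). Next I fit the poses.

```bash
cat > fit.py <<'E'
import numpy as np
from scipy.optimize import least_squares
from scipy.spatial.transform import Rotation as Ro
def proj(p,X):
    c=np.atleast_2d(X)@p["R"].T+p["t"]
    return np.c_[p["fx"]*c[:,0]/c[:,2]+p["cx"],p["fy"]*c[:,1]/c[:,2]+p["cy"]]
def place(q,X):
    c,s=np.cos(q[2]),np.sin(q[2]); X=np.atleast_2d(np.array(X,float))
    return X@np.array([[c,s,0],[-s,c,0],[0,0,1]])+[q[0],q[1],0]
def fit(obs,x0,extra=None):
    # obs: list of (cam, model point or f(q), pixel)
    f=lambda q:np.concatenate([(proj(c,place(q,m(q) if callable(m) else m))[0]-px) for c,m,px in obs])
    s=least_squares(f,x0,loss="soft_l1"); return s.x,f(s.x).reshape(-1,2)
E
python3 - <<'E'
from fit import *
from plant import r
import cv2
S=r.read_camera("side");T=r.read_camera("top")
print("cams",-S["R"].T@S["t"],-T["R"].T@T["t"])
sc=lambda x,y:np.array([x/2+240,y/2+70]); tc=lambda x,y:np.array([x/3+200,y/3+150])
P={"L1":(127,52,(95,196),(70,129),(76,201),(197,449),(142,489),(196,503)),
"S1":(115,40,(301,187),(300,117),(296,191),(166,312),(120,339),(166,371)),
"S2":(115,40,(479,155),(487,84),(489,153),(128,223),(88,241),(130,270)),
"L2":(127,52,(683,161),(698,90),(703,165),(129,136),(95,157),(131,190))}
np.set_printoptions(precision=2,suppress=True)
for k,(H,h,a,b,c,d,e,g) in P.items():
    o=[(T,(0,0,h),tc(*a)),(T,(56,0,H-16),tc(*b)),(T,(-20,0,H-4),tc(*c)),(S,(0,0,H+12),sc(*d)),(S,(56,6,H-30),sc(*e)),(S,(0,0,h),sc(*g))]
    q,res=fit(o,[600,0,0]); print(k,q,res.round(1).tolist())
B=[(24,210),(24,-210),(-44,-210),(-44,210)]
o=[]
for (x,y),t,s in zip(B,[(162,240),(722,268),(722,362),(155,330)],[(280,228),(236,36),(284,36),(344,226)]):
    m=lambda q,x=x,y=y:(x,y,q[3]); o+=[(T,m,tc(*t)),(S,m,sc(*s))]
q,res=fit(o,[500,0,0,310]); print("stand",q,res.round(1).tolist())
cv2.imwrite("pics/z1.png",cv2.resize(S["color"][110:220,340:440,::-1],None,fx=5,fy=5,interpolation=2))
for y in (150,90,-90,-150): print(y,place(q,(0,y,240))[0])
print("bar end px",proj(S,place(q,(0,185,240))))
E
```

```text
cams [691.03433797 771.35060457 773.62182825] [ 360.63110781   54.44408863 1128.58867389]
L1 [583.86 296.58 628.36] [[-0.9, -0.1], [1.2, -0.6], [0.1, 0.5], [0.2, -0.1], [-0.0, 1.0], [-0.0, -0.5]]
S1 [578.59  90.12  37.54] [[-0.5, -0.4], [0.5, 0.2], [-0.6, 0.3], [0.0, -0.5], [-0.5, 1.1], [0.3, -3.9]]
S2 [597.66 -94.59 -31.57] [[-0.0, -1.0], [0.5, -0.4], [-0.9, 1.0], [0.1, -2.1], [-0.1, 3.0], [0.3, -0.5]]
L2 [ 565.57 -165.71   -7.2 ] [[-42.9, 4.5], [-30.4, 11.1], [-50.1, 2.8], [7.5, 21.6], [9.5, 16.8], [7.2, 19.5]]
stand [438.8  -17.01  -0.14 308.97] [[0.0, -0.0], [-3.3, -0.1], [-0.2, 0.9], [-1.9, 0.3], [0.4, 0.4], [-0.4, -0.2], [-0.5, 0.4], [0.9, -0.0]]
150 [459.95 131.49 240.  ]
90 [451.49  72.09 240.  ]
-90 [ 426.11 -106.12  240.  ]
-150 [ 417.65 -165.52  240.  ]
bar end px [[384.3 203.2]]
```

View pics/z1.png

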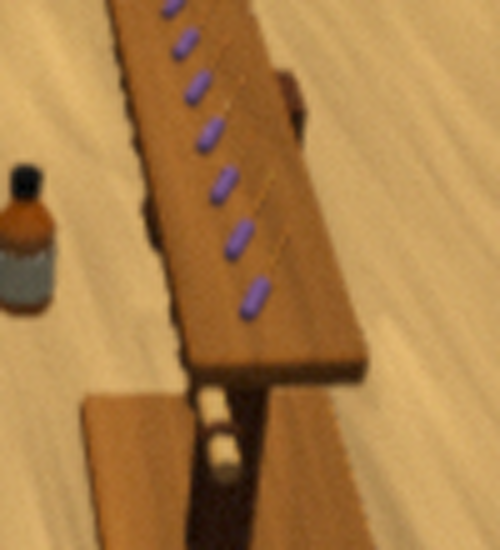

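The zoom shows the bar's left end at about (385.2,203.4) px, against 384.3,203.2 predicted. The near board corners are at (378,182.4) and (413.4,180.4). I refit with better scaling.

```bash
sed -i 's/least_squares(f,x0,loss="soft_l1")/least_squares(f,x0,loss="soft_l1",x_scale=[100,100,.1,100][:len(x0)])/' fit.py
python3 - <<'E'
from fit import *
from plant import r
import cv2
S=r.read_camera("side");T=r.read_camera("top")
sc=lambda x,y:np.array([x/2+240,y/2+70]); tc=lambda x,y:np.array([x/3+200,y/3+150])
P={"L1":(127,52,(95,196),(70,129),(76,201),(197,449),(142,489),(196,503)),
"S1":(115,40,(301,187),(300,117),(296,191),(166,312),(120,339),(166,371)),
"S2":(115,40,(479,155),(487,84),(489,153),(128,223),(88,241),(130,270)),
"L2":(127,52,(683,161),(698,90),(703,165),(129,136),(95,157),(131,190))}
np.set_printoptions(precision=3,suppress=True)
for (k,(H,h,a,b,c,d,e,g)),y0 in zip(P.items(),(290,100,-100,-270)):
    o=[(T,(0,0,h),tc(*a)),(T,(56,0,H-16),tc(*b)),(T,(-20,0,H-4),tc(*c)),(S,(0,0,H+12),sc(*d)),(S,(56,6,H-30),sc(*e)),(S,(0,0,h),sc(*g))]
    q,res=fit(o,[600,y0,0]); print(k,q,res.round(1).tolist()); print("  tab",place(q,(38,0,H-30)))
B=[(24,210),(24,-210),(-44,-210),(-44,210)]
o=[(S,(0,185,240),np.array([385.2,203.4]))]
for (x,y),t,s in zip(B,[(162,240),(722,268),(722,362),(155,330)],[(276,225),(236,36),(284,36),(346.8,220.8)]):
    m=lambda q,x=x,y=y:(x,y,q[3]); o+=[(T,m,tc(*t)),(S,m,sc(*s))]
q,res=fit(o,[500,0,0,310]); print("stand",q,res.round(1).tolist())
for y in (150,90,-90,-150): print(y,place(q,(0,y,240))[0])
for n in ("soaps","bear","swirl_candle"):
    for d in r.regions_of(T,n)[:1]: print(n,d["box"])
E
```

```text
L1 [583.863 296.585   0.042] [[-0.9, -0.1], [1.2, -0.6], [0.1, 0.5], [0.2, -0.1], [-0.0, 1.0], [-0.0, -0.5]]
  tab [[621.829 298.198  97.   ]]
S1 [578.589  90.122  -0.158] [[-0.5, -0.4], [0.5, 0.2], [-0.6, 0.3], [0.0, -0.5], [-0.5, 1.1], [0.3, -3.9]]
  tab [[616.117  84.149  85.   ]]
S2 [597.662 -94.594  -0.159] [[-0.0, -1.0], [0.5, -0.4], [-0.9, 1.0], [0.1, -2.1], [-0.1, 3.0], [0.3, -0.5]]
  tab [[ 635.183 -100.605   85.   ]]
L2 [ 568.712 -293.731   -0.158] [[-0.8, -0.1], [0.2, 0.4], [-0.2, 0.1], [0.1, -1.8], [-0.7, 0.9], [0.1, -4.7]]
  tab [[ 606.235 -299.729   97.   ]]
stand [438.313 -16.911  -0.139 311.429] [[-0.4, -0.2], [-0.2, 0.2], [-0.7, 0.3], [0.1, 0.8], [-1.9, -0.5], [0.8, 0.4], [-0.4, -1.1], [-0.7, 0.7], [0.2, 1.5]]
150 [459.113 131.64  240.   ]
90 [450.793  72.22  240.   ]
-90 [ 425.833 -106.041  240.   ]
-150 [ 417.513 -165.462  240.   ]
soaps [380.6, 167.5, 396.2, 198.9]
bear [321.3, 166.4, 334.3, 178.6]
swirl_candle [261.8, 182.9, 279.4, 199.9]
```

```bash
cat > go.py <<'E'
from fit import *
from plant import r
np.set_printoptions(precision=4,suppress=True)
def tool(psi,th=np.radians(40)):
    z=-np.array([np.sin(th)*np.cos(psi),np.sin(th)*np.sin(psi),np.cos(th)]); y=np.array([-np.sin(psi),np.cos(psi),0])
    return np.c_[np.cross(y,z),y,z]
def pose():
    s=r.state(); return s["tool_pos"],Ro.from_euler("xyz",s["tcp_rot"]).as_matrix(),s
def delta(pos,R):
    p,R0,s=pose(); print("t",round(s["time"],2),"pos",p.round(1),"F",s["ft_force"].round(1),"w",round(s["width"],3),"gf",round(s["grasp_force"],1))
    print("travel",((pos-p)/1000).round(4),"rot",np.degrees(Ro.from_matrix(R@R0.T).as_rotvec()).round(2))
H={"L":127,"S":115}
def grasp(q,kind,off=4,back=0):  # tcp target to pinch tab
    R=tool(q[2]); return place(q,(38+off,0,H[kind]-30))[0]+R[:,2]*(2-back),R
POT={"L1":[583.9,296.6,.042],"S1":[578.6,90.1,-.158],"S2":[597.7,-94.6,-.159],"L2":[568.7,-293.7,-.158]}
ST=[438.3,-16.9,-.139]
E
python3 -c "
from go import *
p,R=grasp(POT['S2'],'S',back=90); print(p); delta(p,R)"
```

```text
[ 695.022  -110.2059  152.4119]
t 0.95 pos [ 244.  -629.3  243.5] F [0.5 1.  0.2] w 0.999 gf 0.0
travel [ 0.4511  0.5191 -0.0911] rot [ -4.26  40.23 -29.05]
```

>>> servo_tool --grip '[1,1,1,0.5,0.5,0.5,0.5,0.5,0.5,0.5]' --travel '[[0.04,0.01,0.03],[0.09,0.03,0.05],[0.135,0.06,0.06],[0.18,0.09,0.06],[0.22,0.13,0.05],[0.26,0.17,0.04],[0.29,0.21,0.03],[0.325,0.25,0.02],[0.36,0.29,0.01],[0.39,0.33,0]]' --rot '[[0,0,0],[0,0,0],[-1,6,-4],[-1,12,-9],[-2,18,-13],[-3,24,-17],[-3,30,-22],[-4,36,-26],[-4,40,-29],[-4.26,40.23,-29.05]]'

```text
time: 1.95
tool_pos: [609.9, -329.2, 246.9]
tcp_rot: [3.142, -0.707, 2.981]
ft_force: [0.1, -1.6, -0.9]
width: 0.507
grasp_force: 0.0
```

>>> servo_tool --grip '[0.5,0.5,0.5,0.5,0.5,0.5]' --travel '[[0.02,0.04,-0.02],[0.035,0.08,-0.04],[0.045,0.12,-0.06],[0.055,0.16,-0.08],[0.061,0.189,-0.091],[0.061,0.189,-0.091]]' --rot '[[0,0,0],[0,0,0],[0,0,0],[0,0,0],[0,0,0],[0,0,0]]'

```text
time: 2.55
tool_pos: [670.1, -136.9, 157.9]
tcp_rot: [3.141, -0.701, 2.988]
ft_force: [-0.6, -0.4, 0.4]
width: 0.504
grasp_force: 0.0
```

```bash
python3 -c "
from go import *
import cv2
p,R=grasp(POT['S2'],'S',back=90); delta(p,R)
w=r.read_camera('wrist'); cv2.imwrite('pics/w1.png',w['color'][:,:,::-1])
q=POT['S2']
for n,m in dict(tabfar=(56,0,99),tabnear=(20,0,99),peak=(0,0,127),legend=(-20,0,111),rim=(0,0,40)).items(): print(n,proj(w,place(q,m)).round(1))
"
```

```text
t 2.55 pos [ 670.1 -136.9  157.9] F [-0.6 -0.4  0.4] w 0.504 gf 0.0
travel [ 0.025   0.0267 -0.0054] rot [-0.07 -0.18 -0.27]
tabfar [[357.4 253.9]]
tabnear [[355.2 208.9]]
peak [[358.5 169.1]]
legend [[354.7 157.4]]
rim [[347.3 212.7]]
```

View pics/w1.png

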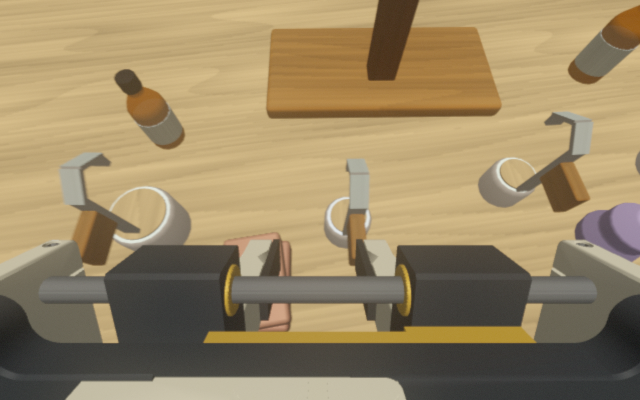

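The wrist view shows S2's hook at (357,165), its tab at (357,235) and its rim at (348,217), all within about 2 px of prediction. Next I close in on the tab.

>>> servo_tool --grip '[0.5,0.5,0.5,0.5]' --travel '[[0.013,0.013,-0.003],[0.025,0.027,-0.005],[0.025,0.027,-0.005],[0.025,0.027,-0.005]]' --rot '[[0,0,0],[0,0,0],[0,0,0],[0,0,0]]'

```text
time: 3.0
tool_pos: [694.7, -115.6, 155.4]
tcp_rot: [-3.141, -0.698, 2.982]
ft_force: [-0.5, 0.3, 0.0]
width: 0.503
grasp_force: 0.0
```

```bash
python3 -c "
from go import *
p,R=grasp(POT['S2'],'S'); delta(p,R)
w=r.read_camera('wrist');q=POT['S2']
print(proj(w,place(q,(38,0,99))))
"
```

```text
t 3.0 pos [ 694.7 -115.6  155.4] F [-0.5  0.3  0. ] w 0.503 gf 0.0
travel [-0.0568  0.0146 -0.0719] rot [ 0.02 -0.    0.02]
[[323.4334 203.8212]]
```

>>> servo_tool --grip '[0.5,0.5]' --travel '[[0,0,0],[0,0,0]]' --rot '[[0,0,0],[0,0,0]]'

```text
time: 3.25
tool_pos: [694.4, -115.7, 155.9]
tcp_rot: [-3.141, -0.698, 2.981]
ft_force: [-0.0, -0.5, 0.2]
width: 0.498
grasp_force: 0.0
```

```bash
python3 -c "
from go import *
p,R=grasp(POT['S2'],'S'); delta(p,R)
"
```

```text
t 3.25 pos [ 694.4 -115.7  155.9] F [-0.  -0.5  0.2] w 0.498 gf 0.0
travel [-0.0565  0.0147 -0.0724] rot [0.01 0.02 0.06]
```

>>> servo_tool --grip '[0.5,0.5,0.5,0.5,0.5,0.5,0.5,0.5]' --travel '[[0.003,0.006,0.002],[0.003,0.006,0.002],[-0.01,0.008,-0.014],[-0.025,0.01,-0.033],[-0.04,0.012,-0.052],[-0.05,0.014,-0.065],[-0.0565,0.015,-0.0724],[-0.0565,0.015,-0.0724]]' --rot '[[0,0,0],[0,0,0],[0,0,0],[0,0,0],[0,0,0],[0,0,0],[0,0,0],[0,0,0]]'

```text
time: 4.05
tool_pos: [637.4, -99.6, 82.5]
tcp_rot: [-3.141, -0.7, 2.983]
ft_force: [-0.6, -0.1, 0.2]
width: 0.503
grasp_force: 0.0
```

```bash
python3 -c "
from go import *
import cv2
p,R=grasp(POT['S2'],'S'); delta(p,R)
S=r.read_camera('side');cv2.imwrite('pics/s1.png',cv2.resize(S['color'][130:250,200:340,::-1],None,fx=5,fy=5,interpolation=2))
w=r.read_camera('wrist');cv2.imwrite('pics/w2.png',w['color'][:,:,::-1])
"
```

```text
t 4.05 pos [637.4 -99.6  82.5] F [-0.6 -0.1  0.2] w 0.503 gf 0.0
travel [ 0.0005 -0.0015  0.0009] rot [-0.   -0.1  -0.01]
```

View pics/w2.png

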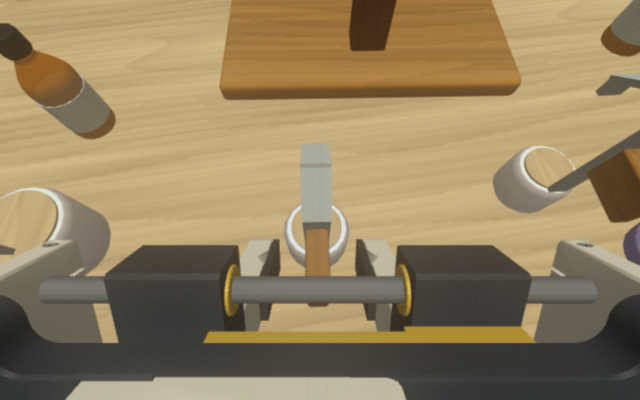

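The tab (column 317) sits centred between the fingers (245–390). I close and lift.

>>> servo_tool --grip '[0.3,0.1,0.05,0.05,0.05,0.05,0.05,0.05,0.05,0.05]' --travel '[[0,0,0],[0,0,0],[0,0,0],[0,0,0],[0,0,0],[0,0,0.005],[0,0,0.015],[0,0,0.03],[0,0,0.045],[0,0,0.045]]' --rot '[[0,0,0],[0,0,0],[0,0,0],[0,0,0],[0,0,0],[0,0,0],[0,0,0],[0,0,0],[0,0,0],[0,0,0]]'

```text
time: 5.15
tool_pos: [639.6, -100.2, 131.7]
tcp_rot: [3.141, -0.693, 2.983]
ft_force: [0.5, 0.4, -0.6]
width: 0.137
grasp_force: 31.1
```

```bash
python3 -c "
from go import *
import cv2
p,R=grasp(POT['S2'],'S'); delta(p,R)
S=r.read_camera('side');cv2.imwrite('pics/s2.png',cv2.resize(S['color'][110:260,210:390,::-1],None,fx=4,fy=4,interpolation=2))
"
```

```text
t 5.15 pos [ 639.6 -100.2  131.7] F [ 0.5  0.4 -0.6] w 0.137 gf 31.1
travel [-0.0017 -0.0009 -0.0482] rot [ 0.04  0.32 -0.02]
```

View pics/s2.png

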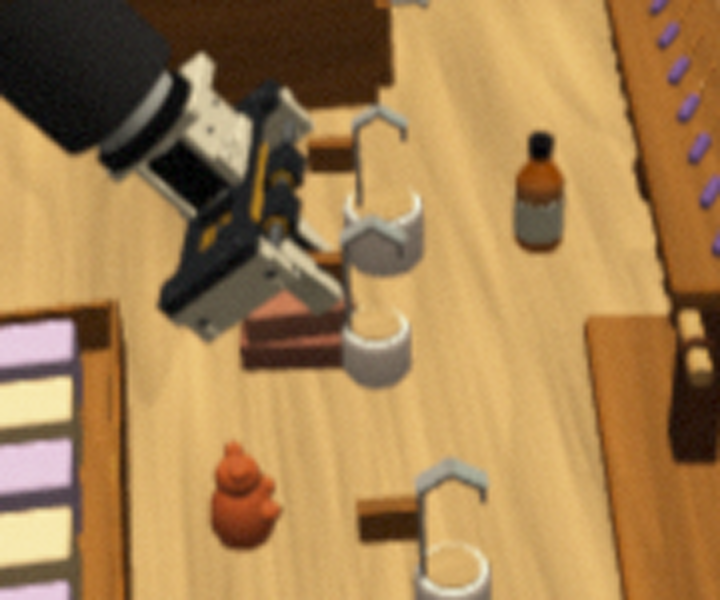

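The pot is lifted upright, with its hook at crop (375,230). Now I compute the carry moves and check the hook position in the wrist view.

```bash
cat >> go.py <<'E'
HK=np.array([-40.3,0,32.])  # hook from tcp in pot axes
def hang(xyz,hk=HK):   # tcp target for hook at stand-frame xyz
    R=tool(ST[2]); return place(ST,xyz)[0]-place([0,0,ST[2]],hk)[0],R
E
python3 -c "
from go import *
p,R,s=pose(); w=r.read_camera('wrist'); q=[0,0,np.arctan2(-R[0,1],R[1,1])]
h=p+place(q,HK)[0]; print(h)
for n,m in dict(peak=(0,0,12),sbend=(20,0,-2),lbend=(-20,0,-2),tabfar=(56,0,-16)).items(): print(n,proj(w,h+place(q,m)[0]))
for x in (110,0):
  p,R=hang((x,-151.5,274)); delta(p,R)
"
```

```text
[599.3282 -93.5285 162.1728]
peak [[315.9341 159.1839]]
sbend [[315.9696 212.1092]]
lbend [[316.1004 140.007 ]]
tabfar [[315.9454 295.8142]]
t 5.25 pos [638.5 -99.7 128.9] F [ 0.2 -0.9 -2.1] w 0.137 gf 31.1
travel [-0.0724 -0.088   0.1131] rot [-0.01  0.12  1.15]
t 5.25 pos [638.5 -99.7 128.9] F [ 0.2 -0.9 -2.1] w 0.137 gf 31.1
travel [-0.1813 -0.0728  0.1131] rot [-0.01  0.12  1.15]
```

>>> servo_tool --grip '[0.05,0.05,0.05,0.05,0.05,0.05,0.05,0.05,0.05,0.05]' --travel '[[0,0,0.015],[0,-0.005,0.04],[-0.005,-0.015,0.065],[-0.015,-0.03,0.09],[-0.03,-0.05,0.107],[-0.05,-0.068,0.113],[-0.065,-0.08,0.113],[-0.0724,-0.088,0.113],[-0.0724,-0.088,0.113],[-0.0724,-0.088,0.113]]' --rot '[[0,0,0],[0,0,0],[0,0,0.4],[0,0,0.8],[0,0,1.15],[0,0.1,1.15],[0,0.1,1.15],[0,0.1,1.15],[0,0.1,1.15],[0,0.1,1.15]]'

```text
time: 6.25
tool_pos: [565.6, -188.1, 241.1]
tcp_rot: [-3.141, -0.7, 3.002]
ft_force: [0.1, 0.8, -2.4]
width: 0.133
grasp_force: 31.1
```

```bash
python3 -c "
from go import *
import cv2
p,R=hang((0,-151.5,275),np.array([-38.8,0,32])); delta(p,R)
w=r.read_camera('wrist'); cv2.imwrite('pics/w3.png',w['color'][:,:,::-1])
for y in (-185,-150,-90,0,90,150): print(y,proj(w,place(ST,(0,y,240))))
"
```

```text
t 6.25 pos [ 565.6 -188.1  241.1] F [ 0.1  0.8 -2.4] w 0.133 gf 31.1
travel [-0.1099  0.0158  0.0019] rot [-0.   -0.11  0.03]
-185 [[271.2036  63.0714]]
-150 [[318.9522  63.0401]]
-90 [[400.8062  62.9864]]
0 [[523.5856  62.9058]]
90 [[646.3632  62.8252]]
150 [[728.2139  62.7715]]
```

View pics/w3.png

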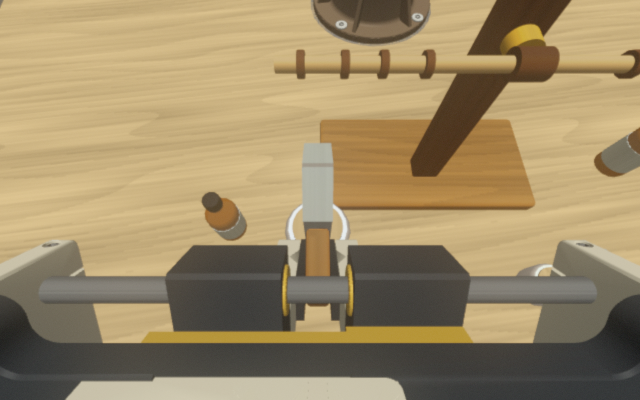

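The bar and collars show clearly. The outer-seat collars are at columns 301 and 346 (centre 323.5) and the inner ones at 384 and 428, about 4.5 px right of prediction. So the stand lies about 3 mm further toward +y. I correct that and move in.

```bash
sed -i 's/^ST=.*/ST=[438.7,-13.9,-.139]/; s/^HK=.*/HK=np.array([-38.8,0,32.])/' go.py; python3 -c "
from go import *
p,R=hang((0,-151,275)); delta(p,R)
"
```

```text
t 6.3 pos [ 566.  -187.7  240.8] F [ 0.3  0.3 -2.3] w 0.138 gf 31.1
travel [-0.1098  0.0189  0.0022] rot [-0.   -0.12 -0.  ]
```

>>> servo_tool --grip '[0.05,0.05,0.05,0.05,0.05,0.05,0.05,0.05,0.05,0.05]' --travel '[[-0.008,0.003,0.001],[-0.022,0.006,0.002],[-0.037,0.008,0.002],[-0.052,0.01,0.002],[-0.067,0.013,0.002],[-0.082,0.015,0.002],[-0.095,0.017,0.002],[-0.105,0.018,0.002],[-0.11,0.019,0.002],[-0.11,0.019,0.002]]' --rot '[[0,0,0],[0,0,0],[0,0,0],[0,0,0],[0,0,0],[0,0,0],[0,0,0],[0,0,0],[0,0,0],[0,0,0]]'

```text
time: 7.3
tool_pos: [455.6, -168.6, 243.3]
tcp_rot: [-3.141, -0.7, 3.003]
ft_force: [0.6, 0.6, -1.3]
width: 0.133
grasp_force: 31.1
```

```bash
python3 -c "
from go import *
import cv2
p,R=hang((0,-151,240)); delta(p,R)
w=r.read_camera('wrist'); cv2.imwrite('pics/w4.png',w['color'][:,:,::-1])
"
```

```text
t 7.3 pos [ 455.6 -168.6  243.3] F [ 0.6  0.6 -1.3] w 0.133 gf 31.1
travel [ 0.0006 -0.0003 -0.0353] rot [ 0.01 -0.08 -0.03]
```

View pics/w4.png

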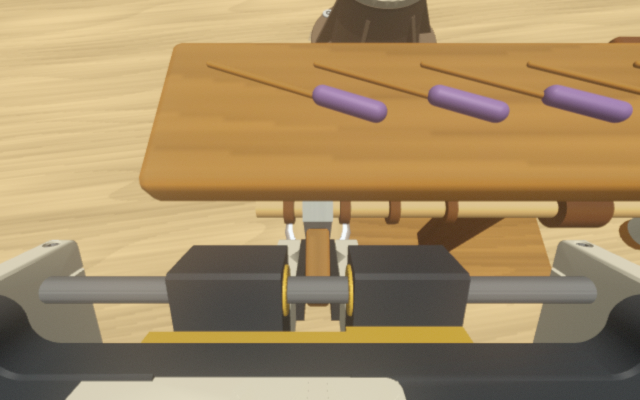

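The stem (column 317.5) is midway between the outer collars (289 and 345). I lower it.

>>> servo_tool --grip '[0.05,0.05,0.05,0.05,0.05,0.05,0.05,0.05,0.05]' --travel '[[0,0,-0.002],[0,0,-0.006],[0,0,-0.011],[0,0,-0.016],[0,0,-0.021],[0,0,-0.025],[0,0,-0.028],[0,0,-0.03],[0,0,-0.032]]' --rot '[[0,0,0],[0,0,0],[0,0,0],[0,0,0],[0,0,0],[0,0,0],[0,0,0],[0,0,0],[0,0,0]]'

```text
time: 8.25
tool_pos: [455.8, -168.9, 210.9]
tcp_rot: [-3.141, -0.7, 3.002]
ft_force: [-0.4, -0.8, -2.0]
width: 0.133
grasp_force: 31.1
```

>>> servo_tool --grip '[0.05,0.05,0.05,0.05,0.05]' --travel '[[0,0,-0.0015],[0,0,-0.003],[0,0,-0.0045],[0,0,-0.006],[0,0,-0.0075]]' --rot '[[0,0,0],[0,0,0],[0,0,0],[0,0,0],[0,0,0]]'

```text
time: 8.75
tool_pos: [455.8, -168.9, 203.5]
tcp_rot: [-3.141, -0.7, 3.002]
ft_force: [0.0, 1.2, -0.7]
width: 0.138
grasp_force: 31.1
```

>>> servo_tool --grip '[0.05,0.05,0.05,0.05,0.05]' --travel '[[0,0,-0.0015],[0,0,-0.003],[0,0,-0.0045],[0,0,-0.006],[0,0,-0.0075]]' --rot '[[0,0,0],[0,0,0],[0,0,0],[0,0,0],[0,0,0]]'

```text
time: 9.25
tool_pos: [455.8, -168.8, 195.9]
tcp_rot: [-3.141, -0.7, 3.002]
ft_force: [-0.3, 0.2, 0.9]
width: 0.138
grasp_force: 31.1
```

```bash
python3 -c "
from go import *
p,R=hang((0,-151,240)); delta(p,R)
w=r.read_camera('wrist')
S=r.read_camera('side')
import cv2; cv2.imwrite('pics/s3.png',S['color'][:,:,::-1]); cv2.imwrite('pics/w5.png',w['color'][:,:,::-1])
h=S['color'][170:225,375:400].astype(int); 
for y in range(176,215,2): print(''.join('%4d'%v for v in S['color'][y,372:402,2]))
"
```

```text
t 9.25 pos [ 455.8 -168.8  195.9] F [-0.3  0.2  0.9] w 0.138 gf 31.1
travel [ 0.0004 -0.      0.0121] rot [ 0.  -0.1 -0. ]
  98  97  86  46  15  23  33  40  36  41  32  39  37  39  34  39  38  37  33  35  38  39  43  41  38  36  39  40  41  36
  97  96  91  71  28  24  30  39  33  39  32  37  35  37  39  41  39  39  39  34  40  41  36  36  36  42  43  36  37  37
 102 104  98  88  40  15  26  30  34  37  37  38  36  32  34  39  40  36  34  35  36  31  34  40  36  36  34  34  35  34
  98 106 101  98  68  24  20  19  21  20  26  20  26  27  23  29  28  20  20  18  19  15  24  21  21  21  23  26  19  23
  95 105 105 104  87  35   6  13  11  17  11  19  13  14  13  10  16  15   8  13  16   9   8  11  13  10  12   9  12  10
  96 101 102 106  94  69  34  13  13  13   9  14  11  13  17   7  14  10  13  12   3  10  13  20  16  17  18  22  21  23
  77  79  76  81  77  62  51  30  25  35  38  34  27  27  19  16  11  11   0   6   7  23  38  49  46  44  44  40  44  45
  42  40  41  40  36  38  38  23  18  25  17  23  34  31  28  16   7   6   9   2   4  25  39  38  35  31  36  40  40  34
  42  37 
[... 742 characters left out ...]
 17  11  10   8   6   4  10   1  10   8  11   9   8  19  33  40  38  34  41  36  36  37  39  39
  36  38  39  37  48  36  18  11  12   8  10  12   9   3   8   7  10  15   3  19  36  38  35  35  43  37  35  32  37  36
  39  38  42  34  39  29  14   9   7  15  13  13  10  10   5  12   9   9   6  24  40  41  38  38  41  38  35  31  36  36
  37  38  37  41  37  23   7   6   3   5   2  11   6   5  12   8   6  10  15  24  37  38  37  38  38  35  37  34  40  38
  42  37  40  33  35  12   7  11  17   6  15   9  10   8   8  11  10  12  20  30  35  39  41  40  35  38  34  33  35  33
  34  35  35  36  28  21   8   5   2   5   7  10  14   2   5   2  12  13  17  34  38  37  39  40  38  41  37  31  37  31
```

>>> servo_tool --grip '[0.05,0.05,0.05,0.05]' --travel '[[0,0,-0.001],[0,0,-0.002],[0,0,-0.003],[0,0,-0.003]]' --rot '[[0,0,0],[0,0,0],[0,0,0],[0,0,0]]'

```text
time: 9.75
tool_pos: [455.9, -168.8, 192.9]
tcp_rot: [-3.141, -0.7, 3.002]
ft_force: [0.1, 0.1, 1.1]
width: 0.137
grasp_force: 31.1
```

>>> servo_tool --grip '[0.05,0.05,0.05]' --travel '[[0,0,-0.001],[0,0,-0.002],[0,0,-0.002]]' --rot '[[0,0,0],[0,0,0],[0,0,0]]'

```text
time: 10.05
tool_pos: [455.8, -168.8, 190.9]
tcp_rot: [-3.141, -0.7, 3.002]
ft_force: [1.4, 1.4, -0.4]
width: 0.138
grasp_force: 31.1
```

```bash
python3 -c "
from go import *
p,R=hang((0,-151,240)); delta(p,R)
import cv2; a=r.read_camera('wrist')['color'][180:330,220:420]; b=r.read_camera('side')['color'][110:260,300:450]
cv2.imwrite('pics/c1.png',np.hstack([cv2.resize(x,(400 if i==0 else 300,300),interpolation=2) for i,x in enumerate((a,b))])[:,:,::-1])
"
```

```text
t 10.05 pos [ 455.8 -168.8  190.9] F [ 1.4  1.4 -0.4] w 0.138 gf 31.1
travel [0.0004 0.     0.0171] rot [ 0.  -0.1  0. ]
```

View pics/c1.png

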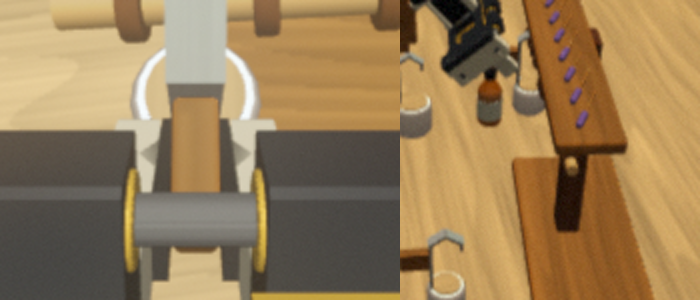

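The hook lies over the bar midway between the collars, and the bar has tipped as expected. I release and back off.

>>> servo_tool --grip '[0.18,0.24,0.3,0.3,0.3,0.3,0.3,0.3,0.3,0.3]' --travel '[[0,0,0],[0,0,0],[0,0,0],[0.005,-0.0007,0.005],[0.015,-0.002,0.016],[0.03,-0.004,0.034],[0.05,-0.007,0.056],[0.07,-0.01,0.08],[0.08,-0.011,0.09],[0.08,-0.011,0.09]]' --rot '[[0,0,0],[0,0,0],[0,0,0],[0,0,0],[0,0,0],[0,0,0],[0,0,0],[0,0,0],[0,0,0],[0,0,0]]'

```text
time: 11.15
tool_pos: [537.3, -180.2, 282.1]
tcp_rot: [-3.141, -0.697, 3.002]
ft_force: [-0.0, 0.4, 0.1]
width: 0.304
grasp_force: 0.0
```

```bash
python3 -c "
from go import *
p,R=grasp(POT['L1'],'L',back=90); print(p);delta(p,R)
import cv2; a=r.read_camera('wrist')['color'][0:300,120:520]
cv2.imwrite('pics/c2.png',a[:,:,::-1])
"
```

```text
[682.3784 300.7385 164.4119]
t 11.15 pos [ 537.3 -180.2  282.1] F [-0.   0.4  0.1] w 0.304 gf 0.0
travel [ 0.145   0.4809 -0.1177] rot [ 0.04  0.06 10.36]
```

View pics/c2.png

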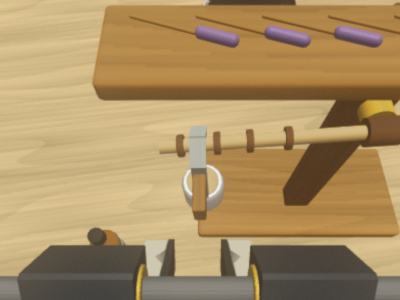

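S2 hangs between the outer collars and the bar is tipped moderately. That was my tenth picture, so from here I check numerically. Next is L1.

>>> servo_tool --grip '[0.5,0.5,0.5,0.5,0.5,0.5,0.5,0.5,0.5,0.5]' --travel '[[0.02,0.01,0],[0.05,0.03,0],[0.075,0.06,0],[0.095,0.1,0],[0.11,0.14,0],[0.12,0.18,0],[0.13,0.225,0],[0.135,0.27,0],[0.14,0.315,-0.005],[0.145,0.36,-0.01]]' --rot '[[0,0,0],[0,0,1],[0,0,2],[0,0,3],[0,0,4.5],[0,0,6],[0,0,7.5],[0,0,9],[0,0,10],[0,0,10.36]]'

```text
time: 12.2
tool_pos: [680.1, 182.2, 270.3]
tcp_rot: [-3.141, -0.701, -3.099]
ft_force: [0.9, -1.1, -0.3]
width: 0.494
grasp_force: 0.0
```

>>> servo_tool --grip '[0.5,0.5,0.5,0.5,0.5,0.5,0.5]' --travel '[[0,0.035,-0.015],[0,0.065,-0.04],[0,0.09,-0.065],[0,0.11,-0.09],[0,0.12,-0.107],[0,0.12,-0.107],[0,0.12,-0.107]]' --rot '[[0,0,0],[0,0,0],[0,0,0],[0,0,0],[0,0,0],[0,0,0],[0,0,0]]'

```text
time: 12.9
tool_pos: [680.9, 299.2, 164.2]
tcp_rot: [-3.14, -0.7, -3.101]
ft_force: [0.7, -0.5, 0.9]
width: 0.499
grasp_force: 0.0
```

```bash
cat >> go.py <<'E'
def look(q,kind):
    w=r.read_camera("wrist"); h=H[kind]
    for n,m in dict(tabtop=(38,0,h-16),hookpeak=(0,0,h+12),rim=(0,0,52 if kind=="L" else 40)).items(): print(n,proj(w,place(q,m))[0])
    for nm in ("tab","mid","hook"):
        for d in r.regions_of(w,("large_a_" if kind=="L" else "small_a_")+nm)[:3]:
            b=[round(v) for v in d["box"]]; print(nm,round(d["confidence"],2),b)
    return w
def strap(w,c0,c1,r0,r1):   # grey/white strap column centre per row
    im=w["color"][r0:r1,c0:c1].astype(int); m=(im.max(2)-im.min(2)<22)&(im.mean(2)>110)
    return {r0+i:(c0+np.where(v)[0].min(),c0+np.where(v)[0].max()) for i,v in enumerate(m) if v.sum()>5}
E
python3 -c "
from go import *
q=POT['L1'];p,R=grasp(q,'L'); delta(p,R)
w=look(q,'L'); d=strap(w,220,420,60,200); print({k:d[k] for k in list(d)[::8]})"
```

```text
t 12.9 pos [680.9 299.2 164.2] F [ 0.7 -0.5  0.9] w 0.499 gf 0.0
travel [-0.0563 -0.0009 -0.0687] rot [ 0.09 -0.13  0.02]
tabtop [318.5534 204.7654]
hookpeak [318.5438 142.5316]
rim [318.3241 192.86  ]
tab 0.86 [286, 135, 350, 242]
mid 0.73 [292, 134, 351, 244]
hook 0.83 [286, 132, 350, 245]
hook 0.43 [50, 128, 161, 229]
{85: (np.int64(309), np.int64(315)), 128: (np.int64(372), np.int64(417)), 136: (np.int64(309), np.int64(419)), 144: (np.int64(310), np.int64(419)), 152: (np.int64(312), np.int64(419)), 160: (np.int64(313), np.int64(419)), 168: (np.int64(313), np.int64(419)), 176: (np.int64(301), np.int64(409)), 184: (np.int64(294), np.int64(345)), 192: (np.int64(291), np.int64(348))}
```

```bash
python3 -c "
from go import *
w=r.read_camera('wrist'); d=strap(w,285,350,125,185); print({k:(int(a),int(b)) for k,(a,b) in list(d.items())[::4]})
im=w['color'].astype(int)
for y in (172,180,190,200,210,220,230,240): print(y,' '.join(str(v) for v in im[y,296:344:2,0]))
q=POT['L1']
for n,m in dict(tf=(56,0,111),tn=(20,0,111),lb=(-20,0,125),sb=(20,0,125)).items(): print(n,proj(w,place(q,m))[0])
"
```

```text
{135: (311, 325), 139: (310, 326), 143: (310, 328), 147: (312, 328), 151: (312, 329), 155: (312, 329), 159: (313, 329), 163: (313, 330), 167: (313, 330), 171: (312, 330), 175: (303, 336), 179: (298, 341), 183: (294, 344)}
172 192 192 192 192 192 197 210 215 205 168 167 166 166 167 167 166 169 168 187 196 196 196 196 196
180 185 216 193 189 193 194 194 198 193 151 165 165 162 161 160 158 158 147 166 187 190 198 217 200
190 191 190 188 189 189 193 193 196 198 131 122 151 150 151 154 157 160 156 187 187 187 191 196 199
200 189 190 188 188 190 191 192 193 195 148 103 152 158 156 153 154 157 161 165 189 186 187 191 196
210 215 213 189 186 186 189 190 190 192 170 104 116 152 159 155 152 156 158 160 184 187 186 203 218
220 126 128 134 149 160 174 193 213 218 218 215 158 144 159 157 153 153 156 159 154 152 142 135 131
230 187 171 132 123 126 126 128 127 128 129 129 126 100 131 133 127 118 110 104 102 123 127 172 183
240 191 191 191 191 189 190 191 191 191 196 196 196 195 181 184 195 194 196 197 198 198 198 198 198
tf [318.6142 226.4234]
tn [318.4653 183.853 ]
lb [318.3853 132.0681]
sb [318.5443 175.5401]
```

```bash
sed -i "s/\"L1\":\[583.9,296.6,.042\]/\"L1\":[583.9,297.0,.14]/" go.py; python3 -c "
from go import *
w=r.read_camera('wrist')
q=POT['L1']
for n,m in dict(tf=(56,0,111),tl=(38,6,111),tr=(38,-6,111),tn=(20,0,111),lb=(-20,0,125),sb=(20,0,125)).items(): print(n,proj(w,place(q,m))[0])
for b in (60,0): p,R=grasp(q,'L',off=5,back=b);delta(p,R)
"
```

```text
tf [326.175  226.1865]
tl [331.2584 203.6549]
tr [315.9534 205.0594]
tn [321.2026 183.8057]
lb [316.2792 132.1792]
sb [321.4372 175.4765]
t 13.2 pos [681.4 299.4 165.5] F [ 0.1 -0.1 -0. ] w 0.504 gf 0.0
travel [-0.018   0.0088 -0.0241] rot [-0.03  0.01  5.68]
t 13.2 pos [681.4 299.4 165.5] F [ 0.1 -0.1 -0. ] w 0.504 gf 0.0
travel [-0.0562  0.0034 -0.07  ] rot [-0.03  0.01  5.68]
```

>>> servo_tool --grip '[0.5,0.5,0.5,0.5,0.5,0.5,0.5,0.5,0.5]' --travel '[[0,0.005,0],[-0.006,0.01,-0.008],[-0.018,0.0098,-0.024],[-0.028,0.008,-0.036],[-0.038,0.007,-0.048],[-0.047,0.006,-0.06],[-0.053,0.005,-0.067],[-0.0562,0.0044,-0.07],[-0.0562,0.0044,-0.07]]' --rot '[[0,0,2],[0,0,4],[0,0,5.68],[0,0,5.68],[0,0,5.68],[0,0,5.68],[0,0,5.68],[0,0,5.68],[0,0,5.68]]'

```text
time: 14.1
tool_pos: [624.1, 304.9, 93.8]
tcp_rot: [-3.141, -0.701, -3.0]
ft_force: [0.1, -0.0, 0.3]
width: 0.501
grasp_force: 0.0
```

```bash
python3 -c "
from go import *
q=POT['L1'];p,R=grasp(q,'L',off=5); delta(p,R)
w=r.read_camera('wrist'); d=strap(w,275,365,130,225); print({k:(int(a),int(b)) for k,(a,b) in list(d.items())[::6]})
im=w['color'].astype(int)
for y in (232,240): print(y,' '.join(str(v) for v in im[y,280:360:2,0]))
"
```

```text
t 14.1 pos [624.1 304.9  93.8] F [ 0.1 -0.   0.3] w 0.501 gf 0.0
travel [ 0.0011 -0.0021  0.0017] rot [ 0.05 -0.13 -0.13]
{141: (312, 324), 147: (299, 325), 153: (298, 326), 159: (297, 326), 165: (297, 327), 171: (297, 327), 177: (298, 327), 183: (298, 327), 189: (298, 327), 195: (292, 336), 201: (285, 344), 207: (280, 349), 213: (276, 352), 219: (275, 354)}
232 187 188 185 183 183 184 186 186 188 188 173 124 148 148 146 146 147 149 152 153 156 155 151 128 188 187 188 185 183 182 183 186 191 194 195 201 218 208 158 177
240 194 187 185 182 182 183 186 185 187 188 187 135 150 153 154 151 149 147 150 153 156 157 150 159 189 187 187 186 183 182 182 186 190 194 202 217 210 165 98 83
```

>>> servo_tool --grip '[0.5,0.3,0.1,0.05,0.05,0.05,0.05,0.05,0.05,0.05]' --travel '[[0.001,-0.002,0.001],[0.001,-0.002,0.001],[0.001,-0.002,0.001],[0.001,-0.002,0.001],[0.001,-0.002,0.001],[0.001,-0.002,0.001],[0.001,-0.002,0.005],[0.001,-0.002,0.015],[0.001,-0.002,0.03],[0.001,-0.002,0.045]]' --rot '[[0,0,0],[0,0,0],[0,0,0],[0,0,0],[0,0,0],[0,0,0],[0,0,0],[0,0,0],[0,0,0],[0,0,0]]'

```text
time: 15.15
tool_pos: [625.8, 302.6, 140.6]
tcp_rot: [-3.141, -0.699, -3.001]
ft_force: [-0.0, -0.3, -2.5]
width: 0.135
grasp_force: 30.0
```

>>> servo_tool --grip '[0.05,0.05,0.05,0.05,0.05,0.05]' --travel '[[0,0,0.02],[0,0,0.045],[0,0,0.07],[0,0,0.09],[0,0,0.1],[0,0,0.1]]' --rot '[[0,0,0],[0,0,0],[0,0,0],[0,0,0],[0,0,0],[0,0,0]]'

```text
time: 15.75
tool_pos: [626.1, 302.7, 241.8]
tcp_rot: [3.14, -0.696, -3.0]
ft_force: [-0.6, 0.6, -2.9]
width: 0.133
grasp_force: 30.0
```

```bash
python3 -c "
from go import *
for x in (110,0): p,R=hang((x,89,281)); delta(p,R)
w=r.read_camera('wrist'); d=strap(w,275,365,130,225); print({k:(int(a),int(b)) for k,(a,b) in list(d.items())[::6]})
"
```

```text
t 15.75 pos [626.1 302.7 241.8] F [-0.6  0.6 -2.9] w 0.133 gf 30.0
travel [-0.0277 -0.2491  0.0072] rot [ -0.07   0.14 -16.04]
t 15.75 pos [626.1 302.7 241.8] F [-0.6  0.6 -2.9] w 0.133 gf 30.0
travel [-0.1367 -0.2338  0.0072] rot [ -0.07   0.14 -16.04]
{141: (305, 329), 147: (304, 330), 153: (303, 331), 159: (303, 333), 165: (303, 333), 171: (303, 332), 177: (303, 332), 183: (303, 332), 189: (303, 331), 195: (294, 340), 201: (288, 347), 207: (283, 352), 213: (279, 356), 219: (277, 357)}
```

>>> servo_tool --grip '[0.05,0.05,0.05,0.05,0.05,0.05,0.05,0.05,0.05,0.05]' --travel '[[0,-0.01,0],[-0.003,-0.035,0.002],[-0.007,-0.07,0.004],[-0.011,-0.105,0.006],[-0.015,-0.14,0.007],[-0.019,-0.175,0.007],[-0.023,-0.21,0.007],[-0.026,-0.235,0.007],[-0.0277,-0.249,0.007],[-0.0277,-0.249,0.007]]' --rot '[[0,0,-1],[0,0,-3],[0,0,-5],[0,0,-7],[0,0,-9],[0,0,-11],[0,0,-13],[0,0,-15],[0,0,-16],[0,0.1,-16]]'

```text
time: 16.8
tool_pos: [597.4, 50.8, 245.5]
tcp_rot: [-3.14, -0.703, 2.998]
ft_force: [0.7, 0.0, -2.3]
width: 0.132
grasp_force: 30.0
```

>>> servo_tool --grip '[0.05]' --travel '[[0,0,0]]' --rot '[[0,0,0]]'

```text
time: 16.9
tool_pos: [597.7, 53.4, 245.3]
tcp_rot: [-3.141, -0.703, 3.002]
ft_force: [0.2, -0.1, -2.3]
width: 0.132
grasp_force: 30.0
```

```bash
cat >> go.py <<'E'
def barscan(w,ys=(-150,-90,90,150),tilt=0,show=True):
    # find dark collars along predicted bar line; report offset of seat centres
    im=w["color"].astype(int)
    for y in ys:
        X=place(ST,(0,0,240))[0]; u=place([0,0,ST[2]],(0,np.cos(tilt),np.sin(tilt)))[0]
        c=proj(w,X+u*y)[0]; a=proj(w,X+u*(y-1))[0]; mm=abs(c[0]-a[0])
        if not(20<c[0]<620 and 12<c[1]<388): print(y,"out",c); continue
        lo,hi=max(0,int(c[0]-28*mm)),min(639,int(c[0]+28*mm)); best=None
        for dr in range(-12,13):
            row=int(c[1])+dr
            if not 3<row<396: continue
            red=im[row-2:row+3,lo:hi,0].mean(0); 
            print("  %d row %d"%(y,row)," ".join("%d"%v for v in red[::3])) if show and dr%6==0 else 0
        print(y,"pred",c.round(1),"px/mm",round(mm,2),"lo",lo)
E
python3 -c "
from go import *
p,R=hang((0,89,281)); delta(p,R)
w=r.read_camera('wrist'); barscan(w,(90,),0.13)
"
```

```text
t 16.9 pos [597.7  53.4 245.3] F [ 0.2 -0.1 -2.3] w 0.132 gf 30.0
travel [-0.1083  0.0154  0.0037] rot [-0.02 -0.27  0.  ]
  90 row 44 192 196 200 199 184 178 181 199 199 199 199 198 197 198 198 197 197 198 198 131 128 130 197 200 200 201
  90 row 50 199 200 200 190 126 127 109 197 204 204 204 204 205 204 204 204 204 204 203 135 129 130 197 203 202 202
  90 row 56 203 203 203 193 127 128 124 201 201 200 200 200 199 198 197 196 195 193 192 135 119 119 168 181 178 176
  90 row 62 189 187 186 180 113 115 114 170 169 166 162 159 155 152 149 145 142 139 137 116 101 103 117 131 131 135
  90 row 68 131 128 129 129 102 95 97 108 145 150 156 160 165 170 174 180 183 190 192 180 90 94 154 202 202 202
90 pred [317.2  56.6] px/mm 1.4 lo 278
```

Inner collars found at columns 294.5 and 339.5 (centre 317), so it is aligned. I move in.

>>> servo_tool --grip '[0.05,0.05,0.05,0.05,0.05,0.05,0.05,0.05,0.05,0.05]' --travel '[[-0.006,0.001,0.002],[-0.02,0.003,0.004],[-0.036,0.005,0.004],[-0.052,0.0075,0.004],[-0.068,0.01,0.004],[-0.083,0.012,0.004],[-0.096,0.014,0.004],[-0.104,0.015,0.004],[-0.108,0.0154,0.004],[-0.108,0.0154,0.004]]' --rot '[[0,0,0],[0,0,0],[0,0,0],[0,0,0],[0,0,0],[0,0,0],[0,0,0],[0,0,0],[0,0,0],[0,0,0]]'

```text
time: 17.95
tool_pos: [489.7, 69.4, 250.3]
tcp_rot: [-3.141, -0.701, 3.004]
ft_force: [1.2, 1.2, -2.3]
width: 0.134
grasp_force: 30.0
```

```bash
python3 -c "
from go import *
p,R=hang((0,89,252)); delta(p,R)
w=r.read_camera('wrist'); im=w['color'].astype(int)
print(proj(w,place(ST,(0,90,252))))
for y in range(196,244,5): print(y,' '.join(str(v) for v in im[y,270:366:3,0]))
"
```

```text
t 17.95 pos [489.7  69.4 250.3] F [ 1.2  1.2 -2.3] w 0.134 gf 30.0
travel [-0.0002 -0.0005 -0.0303] rot [-0.01 -0.17 -0.1 ]
[[317.1692 199.8362]]
196 134 135 134 135 135 132 135 133 135 135 135 134 136 135 134 133 136 134 135 135 136 135 134 135 136 135 135 135 136 133 135 134
201 119 118 118 119 119 119 120 118 119 119 119 120 119 119 119 119 119 118 121 119 120 118 118 120 119 118 119 119 119 118 119 119
206 189 188 185 160 133 133 132 158 184 184 181 164 164 163 164 163 162 163 162 165 166 174 169 130 132 132 147 172 171 172 169 167
211 200 199 197 186 138 140 139 139 187 185 184 195 197 195 196 197 196 194 195 198 198 171 156 130 134 134 136 165 175 152 170 176
216 183 187 180 239 125 120 122 110 123 221 223 198 195 195 196 195 195 195 195 197 197 221 220 111 110 112 153 231 252 195 208 222
221 189 189 182 251 215 163 158 164 216 221 223 194 118 118 120 120 118 117 119 120 124 222 221 217 219 223 228 231 246 237 192 216
226 182 179 207 252 221 222 221 217 220 221 223 213 124 172 172 172 174 178 183 165 143 223 222 217 217 221 228 231 243 247 184 217
231 191 188 190 251 221 222 220 218 219 220 222 222 148 180 179 179 181 183 188 189 170 222 221 217 217 221 227 231 248 242 185 224
236 193 194 180 251 245 222 218 217 219 220 222 223 159 185 187 183 179 185 187 189 205 221 221 217 215 221 227 231 253 220 183 232
241 195 195 169 219 221 221 221 221 221 221 202 89 151 185 187 183 180 184 189 188 98 102 221 221 221 221 222 221 222 201 183 220
```

>>> servo_tool --grip '[0.05,0.05,0.05,0.05,0.05,0.05,0.05,0.05]' --travel '[[0,-0.001,-0.002],[0,-0.001,-0.006],[0,-0.001,-0.011],[0,-0.001,-0.016],[0,-0.001,-0.02],[0,-0.001,-0.023],[0,-0.001,-0.025],[0,-0.001,-0.026]]' --rot '[[0,0,0],[0,0,0],[0,0,0],[0,0,0],[0,0,0],[0,0,0],[0,0,0],[0,0,0]]'

```text
time: 18.8
tool_pos: [489.9, 68.0, 223.8]
tcp_rot: [-3.141, -0.702, 3.003]
ft_force: [-0.1, -0.1, -2.2]
width: 0.133
grasp_force: 30.0
```

>>> servo_tool --grip '[0.05,0.05,0.05,0.05,0.05,0.05,0.05,0.05]' --travel '[[0,0,-0.0015],[0,0,-0.003],[0,0,-0.0045],[0,0,-0.006],[0,0,-0.0075],[0,0,-0.009],[0,0,-0.0105],[0,0,-0.012]]' --rot '[[0,0,0],[0,0,0],[0,0,0],[0,0,0],[0,0,0],[0,0,0],[0,0,0],[0,0,0]]'

```text
time: 19.6
tool_pos: [490.1, 68.1, 212.1]
tcp_rot: [-3.141, -0.701, 3.003]
ft_force: [2.3, 1.3, 0.6]
width: 0.134
grasp_force: 30.0
```

>>> servo_tool --grip '[0.05,0.05,0.05,0.05,0.05]' --travel '[[0,0,-0.0015],[0,0,-0.003],[0,0,-0.0045],[0,0,-0.0055],[0,0,-0.0055]]' --rot '[[0,0,0],[0,0,0],[0,0,0],[0,0,0],[0,0,0]]'

```text
time: 20.1
tool_pos: [490.1, 67.9, 206.3]
tcp_rot: [-3.141, -0.701, 3.003]
ft_force: [4.8, 1.0, 0.1]
width: 0.133
grasp_force: 30.0
```

```bash
cat >> go.py <<'E'
def barend():   # left end of the bar in the side view -> tilt (brightest wood blob below the board)
    S=r.read_camera("side"); im=S["color"].astype(int); best=[]
    for t in np.arange(-.2,.21,.05):
        X=place(ST,(0,185*np.cos(t),240+185*np.sin(t)))[0]; best.append((round(t,2),proj(S,X)[0].round(1).tolist()))
    print("end px by tilt",best[2::2])
    for y in range(176,226,3): print(y," ".join("%d"%v for v in im[y,376:398:2,0]))
E
python3 -c "
from go import *
p,R=hang((0,89,240)); delta(p,R); barend()
"
```

```text
t 20.1 pos [490.1  67.9 206.3] F [4.8 1.  0.1] w 0.133 gf 30.0
travel [-0.0006  0.001   0.0017] rot [ 0.   -0.18 -0.04]
end px by tilt [(np.float64(-0.1), [384.1, 210.8]), (np.float64(-0.0), [385.0, 204.2]), (np.float64(0.1), [385.8, 196.8]), (np.float64(0.2), [386.4, 188.7])]
176 86 146 149 151 151 157 155 141 152 158 153
179 79 142 147 148 150 157 159 148 146 157 157
182 60 98 125 130 127 130 128 115 118 122 117
185 171 62 61 62 61 59 58 61 64 64 57
188 171 69 85 118 68 43 39 35 40 131 151
191 127 53 181 206 186 36 37 36 45 151 146
194 153 142 149 202 191 65 37 33 55 155 150
197 198 191 101 78 75 69 47 36 72 159 155
200 206 186 57 182 210 179 65 35 90 154 157
203 203 200 155 159 177 178 217 93 121 148 154
206 195 196 196 138 82 103 209 101 147 150 154
209 185 184 194 192 205 193 142 76 144 154 148
212 156 161 151 147 128 118 109 76 141 153 150
215 110 111 110 109 110 111 106 90 142 154 149
218 102 105 108 109 104 104 85 103 143 152 156
221 102 101 102 100 94 96 69 133 139 149 154
224 97 99 96 97 85 59 56 142 143 145 152
```

Force +4.8 N in x: the hook sits about 3 mm too far toward the robot. I ease it back before release.

>>> servo_tool --grip '[0.05,0.05,0.05,0.05]' --travel '[[0.001,0,0],[0.002,0,0],[0.003,0,0],[0.003,0,0]]' --rot '[[0,0,0],[0,0,0],[0,0,0],[0,0,0]]'

```text
time: 20.55
tool_pos: [491.4, 67.8, 206.5]
tcp_rot: [-3.14, -0.705, 3.003]
ft_force: [-4.7, 0.4, 0.5]
width: 0.133
grasp_force: 30.0
```

```bash
python3 -c "
from go import *
p,R=hang((0,89,240)); delta(p,R); w=r.read_camera('wrist');im=w['color'].astype(int)
print(r.state()['ft_force'])
for y in range(176,236,5): print(y,' '.join(str(v) for v in im[y,270:366:3,0]))
"
```

```text
t 20.55 pos [491.4  67.8 206.5] F [-4.7  0.4  0.5] w 0.133 gf 30.0
travel [-0.002   0.0011  0.0015] rot [ 0.   -0.43 -0.06]
[-5.4561  0.1696  1.026 ]
176 218 218 208 145 146 146 144 196 218 218 218 196 196 195 196 195 195 194 195 198 198 210 218 219 219 218 135 146 147 149 172 219
181 181 180 175 133 136 136 137 154 182 182 183 194 196 196 196 194 194 194 194 198 197 191 187 186 186 186 131 138 140 140 159 189
186 189 189 187 119 121 123 126 109 189 190 188 194 196 195 196 195 195 194 194 198 198 182 179 176 169 118 123 126 128 130 161 170
191 186 187 185 122 102 103 106 125 185 185 186 196 196 197 196 195 195 195 194 199 198 192 182 181 182 129 107 110 111 116 180 181
196 186 185 186 186 185 186 186 186 244 245 225 196 196 195 197 194 195 194 196 197 198 218 232 251 211 185 184 185 185 185 185 184
201 178 177 176 177 178 179 238 243 221 220 224 198 195 196 197 196 197 195 194 198 198 218 220 217 223 250 205 191 191 191 192 193
206 190 191 190 191 185 250 224 219 221 220 223 198 196 195 196 196 196 194 194 197 198 216 220 217 218 224 242 231 185 186 184 184
211 185 186 186 182 250 223 220 218 219 220 223 197 195 195 196 195 196 194 195 198 198 221 220 217 218 223 229 244 232 182 183 178
216 179 180 176 241 237 220 220 217 219 219 222 196 194 195 195 194 195 195 194 197 197 220 221 216 217 222 229 231 251 196 191 189
221 191 191 179 250 220 220 219 216 219 220 222 194 120 118 120 121 119 121 120 122 127 220 221 217 217 221 228 230 245 236 181 188
226 189 185 205 250 218 220 218 217 219 219 222 212 126 173 172 172 174 178 183 167 148 222 220 217 216 221 227 229 242 246 178 197
231 193 190 188 250 220 220 217 215 217 218 221 221 148 179 177 178 181 184 188 187 171 220 221 217 217 220 227 229 246 240 174 185
```

>>> servo_tool --grip '[0.05,0.05,0.05]' --travel '[[-0.0008,0,0],[-0.0015,0,0],[-0.0015,0,0]]' --rot '[[0,0,0],[0,0,0],[0,0,0]]'

```text
time: 20.9
tool_pos: [491.4, 67.9, 206.6]
tcp_rot: [-3.141, -0.702, 3.003]
ft_force: [-1.6, -0.3, 0.7]
width: 0.137
grasp_force: 30.0
```

>>> servo_tool --grip '[0.05,0.18,0.24,0.3,0.3,0.3,0.3,0.3,0.3,0.3]' --travel '[[-0.0005,0,0],[-0.0005,0,0],[-0.0005,0,0],[-0.0005,0,0],[0.005,-0.0007,0.005],[0.015,-0.002,0.016],[0.03,-0.004,0.034],[0.05,-0.007,0.056],[0.07,-0.01,0.08],[0.085,-0.012,0.1]]' --rot '[[0,0,0],[0,0,0],[0,0,0],[0,0,0],[0,0,0],[0,0,0],[0,0,0],[0,0,0],[0,0,0],[0,0,0]]'

```text
time: 21.9
tool_pos: [577.7, 55.5, 308.0]
tcp_rot: [-3.141, -0.701, 3.003]
ft_force: [1.0, 0.2, -0.4]
width: 0.299
grasp_force: 0.0
```

```bash
python3 -c "
from go import *
barend(); w=r.read_camera('wrist'); im=w['color'].astype(int)
for y in (90,150): print(y,proj(w,place(ST,(0,y,240))))
for y in range(100,240,10): print(y,' '.join(str(v) for v in im[y,250:386:4,0]))
p,R=grasp(POT['S1'],'S',back=90); delta(p,R)
"
```

```text
end px by tilt [(np.float64(-0.1), [384.1, 210.8]), (np.float64(-0.0), [385.0, 204.2]), (np.float64(0.1), [385.8, 196.8]), (np.float64(0.2), [386.4, 188.7])]
176 89 141 138 143 150 154 151 138 148 151 149
179 78 143 138 146 141 149 155 139 141 148 150
182 72 93 121 126 119 125 124 112 115 119 112
185 189 57 60 56 69 57 53 60 63 59 58
188 165 53 148 179 145 38 37 33 39 130 153
191 132 71 156 202 185 49 38 32 48 148 139
194 165 148 113 140 130 70 35 33 55 149 144
197 193 177 69 100 157 106 37 34 71 154 151
200 203 192 75 156 198 190 123 30 86 148 151
203 195 198 193 132 93 93 181 75 115 142 152
206 188 189 192 182 133 158 203 75 141 144 149
209 193 179 185 198 207 163 124 63 140 148 143
212 142 143 136 130 119 110 105 69 134 145 143
215 103 106 107 108 108 107 93 83 140 150 144
218 101 100 100 105 103 102 84 101 135 146 151
221 99 98 98 98 97 86 47 130 137 139 150
224 93 93 92 94 74 44 51 133 134 140 144
90 [[319.3589 140.6145]]
150 [[384.6328 140.6047]]
100 182 181 181 180 181 180 181 180 180 180 178 178 180 179 179 179 178 178 178 178 177 177 177 176 177 176 175 175 173 174 175 175 1
[... 1214 characters left out ...]
07 212 211 213 215 216 218
200 93 85 87 88 89 89 130 179 180 180 181 156 138 170 210 236 177 169 177 233 213 176 148 152 182 181 180 216 219 220 218 217 217 216
210 174 175 173 174 172 174 173 173 173 173 173 172 163 138 140 140 108 107 109 144 141 141 161 172 172 171 173 209 210 209 209 207 206 205
220 184 184 184 185 185 185 185 185 185 187 187 186 187 186 186 188 187 185 182 177 180 179 178 180 180 181 175 197 198 206 212 214 213 211
230 190 190 192 191 186 185 185 186 186 187 187 189 189 191 191 192 192 193 193 193 194 193 195 194 194 194 193 209 213 212 212 211 211 210
t 22.0 pos [578.7  55.3 308.7] F [ 0.7 -0.3 -0. ] w 0.3 gf 0.0
travel [ 0.0973  0.0193 -0.1563] rot [-0.    0.07 -1.1 ]
```

L1 hangs in the left inner seat and the bar is about level. Next is S1.

>>> servo_tool --grip '[0.5,0.5,0.5,0.5,0.5,0.5,0.5,0.5]' --travel '[[0.025,0.003,-0.01],[0.055,0.008,-0.03],[0.08,0.012,-0.06],[0.095,0.017,-0.095],[0.097,0.019,-0.125],[0.097,0.019,-0.147],[0.097,0.019,-0.156],[0.097,0.019,-0.156]]' --rot '[[0,0,0],[0,0,-0.5],[0,0,-1.1],[0,0,-1.1],[0,0,-1.1],[0,0,-1.1],[0,0,-1.1],[0,0,-1.1]]'

```text
time: 22.8
tool_pos: [672.7, 74.9, 149.0]
tcp_rot: [-3.14, -0.705, 2.983]
ft_force: [-0.1, 0.4, 0.7]
width: 0.496
grasp_force: 0.0
```

```bash
cat >> go.py <<'E'
def check(q,kind):
    h=H[kind]; w=r.read_camera("wrist"); im=w["color"].astype(int)
    d=strap(w,285,350,120,200); print({k:(int(a),int(b)) for k,(a,b) in list(d.items())[::5]})
    for y in (176,184,192,200,208,216,224,232): print(y," ".join(str(v) for v in im[y,296:344:2,0]))
    for n,m in dict(tf=(56,0,h-16),tl=(38,6,h-16),tr=(38,-6,h-16),tn=(20,0,h-16),lb=(-20,0,h-2),pk=(0,0,h+12),sb=(20,0,h-2)).items(): print(n,proj(w,place(q,m))[0].round(1))
E
python3 -c "
from go import *
p,R=grasp(POT['S1'],'S'); delta(p,R); check(POT['S1'],'S')"
```

```text
t 22.8 pos [672.7  74.9 149. ] F [-0.1  0.4  0.7] w 0.496 gf 0.0
travel [-0.0539  0.0088 -0.0655] rot [ 0.02 -0.38 -0.03]
{135: (311, 324), 140: (309, 325), 145: (309, 326), 150: (310, 327), 155: (310, 327), 160: (310, 328), 165: (311, 328), 170: (311, 328), 175: (311, 328), 180: (310, 328), 185: (302, 334), 190: (298, 338), 195: (297, 339)}
176 200 199 198 198 199 199 199 193 172 173 173 172 173 171 170 174 175 195 196 196 195 193 193 193
184 194 194 195 200 222 211 202 192 111 109 106 106 108 107 107 109 117 208 223 202 191 193 193 193
192 175 213 220 196 197 197 199 197 124 154 156 156 157 161 163 166 142 196 195 193 215 217 170 199
200 174 224 212 195 197 198 198 202 123 155 164 164 159 159 164 165 170 195 196 193 210 222 174 184
208 148 162 192 224 204 191 197 200 154 128 161 165 160 158 162 164 163 186 205 225 193 163 160 202
216 204 145 133 137 148 160 168 180 183 132 159 166 160 159 160 163 163 145 153 142 136 140 196 199
224 202 200 198 170 130 132 133 136 135 130 164 165 164 159 158 162 164 159 131 159 196 198 197 198
232 193 192 191 189 188 189 189 187 187 178 131 157 155 153 145 143 141 131 187 192 193 193 196 195
tf [316.9 228.2]
tl [324.8 205.7]
tr [309.1 205.7]
tn [317.  184.7]
lb [317.  131.8]
pk [316.9 142.5]
sb [316.9 176.1]
```

```bash
sed -i 's/"S1":\[578.6,90.1,-.158\]/"S1":[580.8,91.2,-.085]/' go.py; python3 -c "
from go import *
for b in (60,0): p,R=grasp(POT['S1'],'S',back=b); delta(p,R)
check(POT['S1'],'S')" | grep -v '^[12{]'
```

```text
t 22.85 pos [673.3  74.8 150.7] F [-0.5 -0.1 -0. ] w 0.502 gf 0.0
travel [-0.0135  0.0096 -0.0213] rot [ 0.02 -0.23  4.14]
t 22.85 pos [673.3  74.8 150.7] F [-0.5 -0.1 -0. ] w 0.502 gf 0.0
travel [-0.0519  0.0129 -0.0672] rot [ 0.02 -0.23  4.14]
tf [324.2 230.3]
tl [330.1 207.4]
tr [314.5 208.4]
tn [320.5 186.8]
lb [316.8 134.3]
pk [318.8 145.2]
sb [320.7 178.5]
```

Predictions now match the image. I move in and grasp.

>>> servo_tool --grip '[0.5,0.5,0.5,0.5,0.5,0.5,0.5,0.5,0.5]' --travel '[[-0.002,0.004,-0.004],[-0.007,0.008,-0.012],[-0.0135,0.0096,-0.021],[-0.023,0.0105,-0.033],[-0.033,0.0113,-0.044],[-0.043,0.012,-0.056],[-0.049,0.0127,-0.063],[-0.052,0.013,-0.067],[-0.052,0.013,-0.067]]' --rot '[[0,0,1.5],[0,0,3],[0,-0.2,4.1],[0,-0.2,4.1],[0,-0.2,4.1],[0,-0.2,4.1],[0,-0.2,4.1],[0,-0.2,4.1],[0,-0.2,4.1]]'

```text
time: 23.8
tool_pos: [621.0, 88.3, 83.4]
tcp_rot: [3.142, -0.699, 3.057]
ft_force: [0.5, -0.1, -0.5]
width: 0.501
grasp_force: 0.0
```

```bash
cat >> go.py <<'E'
def near():
    w=r.read_camera("wrist"); d=strap(w,275,365,130,235); print({k:(int(a),int(b)) for k,(a,b) in list(d.items())[::8]})
    for y in (232,240): print(y," ".join(str(v) for v in w["color"][y,280:360:2,0]))
E
python3 -c "
from go import *
p,R=grasp(POT['S1'],'S'); delta(p,R); near()"
```

```text
t 23.8 pos [621.   88.3  83.4] F [ 0.5 -0.1 -0.5] w 0.501 gf 0.0
travel [ 0.0003 -0.0005  0.    ] rot [-0.   -0.02  0.  ]
{142: (302, 326), 150: (300, 327), 158: (299, 328), 166: (299, 328), 174: (299, 328), 182: (299, 328), 190: (299, 328), 198: (299, 327), 206: (295, 335), 214: (288, 341), 222: (286, 344), 230: (285, 344)}
232 207 197 156 191 226 222 196 195 197 198 191 128 156 157 155 155 156 157 159 163 165 167 158 129 196 196 197 195 192 196 226 224 182 158 201 204 205 205 205 205
240 201 205 195 155 174 213 226 214 193 197 197 153 158 163 164 161 158 156 159 162 164 166 160 155 198 196 196 193 222 227 205 174 157 200 204 204 203 203 121 89
```

>>> servo_tool --grip '[0.5,0.3,0.1,0.05,0.05,0.05,0.05,0.05,0.05,0.05]' --travel '[[0,-0.0015,0],[0,-0.0015,0],[0,-0.0015,0],[0,-0.0015,0],[0,-0.0015,0],[0,-0.0015,0],[0,-0.0015,0.005],[0,-0.0015,0.015],[0,-0.0015,0.03],[0,-0.0015,0.05]]' --rot '[[0,0,0],[0,0,0],[0,0,0],[0,0,0],[0,0,0],[0,0,0],[0,0,0],[0,0,0],[0,0,0],[0,0,0]]'

```text
time: 24.85
tool_pos: [621.3, 86.4, 134.5]
tcp_rot: [-3.141, -0.699, 3.056]
ft_force: [-0.5, -0.5, -1.6]
width: 0.139
grasp_force: 30.0
```

>>> servo_tool --grip '[0.05,0.05,0.05,0.05,0.05,0.05]' --travel '[[0,0,0.025],[0,0,0.055],[0,0,0.085],[0,0,0.105],[0,0,0.11],[0,0,0.11]]' --rot '[[0,0,0],[0,0,0],[0,0,0],[0,0,0],[0,0,0],[0,0,0]]'

```text
time: 25.45
tool_pos: [621.6, 86.5, 244.9]
tcp_rot: [3.14, -0.696, 3.057]
ft_force: [0.7, 0.4, -1.8]
width: 0.139
grasp_force: 30.0
```

```bash
sed -i 's/^HK=.*/HK=np.array([-40.3,0,32.])/' go.py; python3 -c "
from go import *
near(); p,R=hang((110,151,276)); delta(p,R)"
```

```text
{130: (307, 312), 138: (288, 297), 147: (303, 330), 155: (302, 331), 163: (303, 331), 171: (303, 332), 179: (303, 332), 187: (303, 332), 195: (303, 332), 203: (300, 334), 211: (292, 342), 219: (288, 346), 227: (287, 347)}
232 191 191 187 151 173 223 227 196 194 197 197 198 188 129 157 158 158 157 156 157 159 161 164 166 157 155 197 197 196 194 195 225 227 186 159 183 194 193 194 195
240 191 191 192 191 189 189 193 195 194 192 180 82 82 129 158 162 163 160 158 157 159 161 164 165 159 87 83 141 191 191 195 195 192 190 191 192 191 192 193 193
t 25.5 pos [621.2  86.6 243.5] F [ 0.3  0.3 -2.8] w 0.137 gf 30.0
travel [-0.0127  0.0283  0.0005] rot [-0.03  0.02 -3.04]
```

>>> servo_tool --grip '[0.05,0.05,0.05,0.05]' --travel '[[-0.005,0.012,0],[-0.0127,0.0283,0.0005],[-0.0127,0.0283,0.0005],[-0.0127,0.0283,0.0005]]' --rot '[[0,0,-1.5],[0,0,-3],[0,0,-3],[0,0,-3]]'

```text
time: 25.9
tool_pos: [608.3, 114.7, 243.0]
tcp_rot: [-3.141, -0.7, 3.004]
ft_force: [-0.3, 0.8, -2.2]
width: 0.131
grasp_force: 30.0
```

```bash
python3 -c "
from go import *
p,R=hang((0,151,276)); delta(p,R)
w=r.read_camera('wrist'); barscan(w,(150,90),0)"
```

```text
t 25.9 pos [608.3 114.7 243. ] F [-0.3  0.8 -2.2] w 0.131 gf 30.0
travel [-0.1088  0.0154  0.001 ] rot [ 0.03 -0.11 -0.09]
  150 row 52 200 199 199 199 153 145 148 199 202 203 202 202 202 203 204 204 204 205 206 153 149 156 206 205 205 206
  150 row 58 204 204 203 202 134 130 129 202 204 204 204 204 204 205 205 205 206 206 205 134 133 135 203 205 204 204
  150 row 64 198 199 198 198 128 126 124 197 199 199 199 199 199 199 199 199 199 199 198 128 129 130 198 200 200 200
  150 row 70 148 148 148 148 109 108 111 146 149 149 149 149 149 149 149 150 150 149 149 110 112 116 150 151 150 151
  150 row 76 179 180 179 179 123 92 93 155 180 180 180 181 180 181 181 181 181 182 175 94 95 119 183 184 184 185
150 pred [315.6  64.8] px/mm 1.35 lo 277
  90 row 52 199 198 197 145 140 135 133 199 172 168 165 165 164 166 153 113 102 192 149 142 141 182 200 200 199 200
  90 row 58 203 202 193 125 125 98 174 191 174 173 172 172 172 175 152 179 185 188 127 128 116 186 203 203 203 203
  90 row 64 197 197 190 119 120 102 195 197 173 173 173 173 172 176 163 195 198 194 122 124 115 197 198 198 198 199
  90 row 70 144 144 143 101 103 101 129 145 172 173 173 174 172 176 167 144 146 146 105 105 105 143 147 147 146 148
  90 row 76 184 185 186 178 88 82 80 88 171 174 174 173 172 175 172 171 183 184 154 87 88 91 178 180 180 180
90 pred [234.5  64.8] px/mm 1.35 lo 196
```

>>> servo_tool --grip '[0.05,0.05,0.05,0.05,0.05,0.05,0.05,0.05,0.05,0.05]' --travel '[[-0.006,0.001,0.001],[-0.02,0.003,0.001],[-0.036,0.005,0.001],[-0.052,0.0075,0.001],[-0.068,0.01,0.001],[-0.083,0.012,0.001],[-0.096,0.014,0.001],[-0.104,0.015,0.001],[-0.109,0.0154,0.001],[-0.109,0.0154,0.001]]' --rot '[[0,0,0],[0,0,0],[0,0,0],[0,0,0],[0,0,0],[0,0,0],[0,0,0],[0,0,0],[0,0,0],[0,0,0]]'

```text
time: 26.95
tool_pos: [499.5, 130.0, 245.2]
tcp_rot: [3.141, -0.698, 3.004]
ft_force: [0.3, 0.5, -1.7]
width: 0.138
grasp_force: 30.0
```

```bash
cat >> go.py <<'E'
def seat(r0=200,r1=225):
    w=r.read_camera("wrist"); im=w["color"].astype(int)
    for y in range(r0,r1,4): print(y," ".join(str(v) for v in im[y,270:366:3,0]))
E
python3 -c "
from go import *
p,R=hang((0,151,240)); delta(p,R)
seat()"
```

```text
t 26.95 pos [499.5 130.  245.2] F [ 0.3  0.5 -1.7] w 0.138 gf 30.0
travel [ 0.0001  0.     -0.0372] rot [-0.01  0.01 -0.05]
200 222 220 221 216 142 144 142 168 221 221 221 193 190 191 190 190 191 189 190 192 193 214 171 143 145 144 218 221 222 221 221 222
204 220 220 220 212 143 144 146 178 220 220 219 192 189 192 192 190 190 190 189 192 192 213 185 144 144 145 217 220 220 220 220 221
208 215 215 215 205 144 144 143 165 214 214 214 193 190 191 192 190 190 189 189 192 192 210 180 142 144 145 212 215 216 215 215 215
212 180 180 180 174 132 135 135 139 180 181 180 190 192 190 191 191 191 190 189 193 193 182 141 134 136 135 180 182 181 182 182 181
216 176 181 181 180 121 121 125 108 217 212 216 193 191 190 190 190 190 190 188 192 192 212 109 121 123 126 203 207 208 211 211 214
220 245 188 177 179 123 101 105 139 216 216 218 184 114 113 116 116 114 113 116 115 121 216 133 102 105 146 180 210 209 209 209 209
224 239 238 173 178 179 174 211 245 214 215 218 206 114 114 117 117 117 117 117 117 130 216 216 212 221 245 182 209 211 211 210 211
```

>>> servo_tool --grip '[0.05,0.05,0.05,0.05,0.05,0.05,0.05,0.05,0.05]' --travel '[[0,0,-0.002],[0,0,-0.006],[0,0,-0.011],[0,0,-0.016],[0,0,-0.021],[0,0,-0.026],[0,0,-0.029],[0,0,-0.031],[0,0,-0.033]]' --rot '[[0,0,0],[0,0,0],[0,0,0],[0,0,0],[0,0,0],[0,0,0],[0,0,0],[0,0,0],[0,0,0]]'

```text
time: 27.9
tool_pos: [499.7, 130.2, 211.9]
tcp_rot: [3.141, -0.698, 3.003]
ft_force: [-0.4, 0.1, -1.6]
width: 0.135
grasp_force: 30.0
```

>>> servo_tool --grip '[0.05,0.05,0.05,0.05,0.05,0.05]' --travel '[[0,0,-0.0015],[0,0,-0.003],[0,0,-0.0045],[0,0,-0.006],[0,0,-0.0075],[0,0,-0.009]]' --rot '[[0,0,0],[0,0,0],[0,0,0],[0,0,0],[0,0,0],[0,0,0]]'

```text
time: 28.5
tool_pos: [499.7, 130.2, 203.0]
tcp_rot: [3.141, -0.698, 3.004]
ft_force: [0.3, -0.4, -0.9]
width: 0.136
grasp_force: 30.0
```

```bash
python3 -c "
from go import *
p,R=hang((0,151,240)); delta(p,R)
seat(176,225)"
```

```text
t 28.5 pos [499.7 130.2 203. ] F [ 0.3 -0.4 -0.9] w 0.136 gf 30.0
travel [-0.0002 -0.0001  0.005 ] rot [-0.01  0.01 -0.04]
176 211 151 151 152 151 217 222 222 222 223 222 197 198 198 197 197 197 196 196 199 199 213 224 221 145 154 153 155 186 225 224 225
180 198 145 146 146 144 205 209 210 211 209 211 196 197 198 197 197 197 197 196 200 199 209 215 209 143 148 150 150 192 218 218 218
184 161 135 137 140 138 156 170 173 172 174 174 195 198 197 197 197 198 196 196 200 200 188 182 172 137 142 143 144 172 186 188 188
188 185 125 126 126 129 116 183 182 181 181 179 197 198 197 198 197 197 196 195 200 199 195 181 120 129 133 134 137 177 178 179 174
192 186 116 113 113 115 133 187 187 186 186 187 195 198 197 198 197 197 196 196 200 200 218 225 120 117 117 119 136 229 230 231 232
196 183 181 178 177 178 180 181 188 186 187 187 196 197 198 198 197 198 196 198 200 200 221 228 201 162 163 162 222 226 226 226 227
200 189 188 188 189 188 187 188 188 188 188 188 196 198 197 198 198 198 196 198 200 199 214 223 224 224 224 225 225 226 225 225 224
204 191 189 188 190 188 189 189 187 186 191 244 202 197 197 198 197 197 195 197 200 199 241 223 218 218 217 215 214 215 217 218 220
208 188 185 186 185 185 185 184 183 218 251 227 201 196 197 198 196 198 195 197 199 199 218 239 249 203 221 220 220 218 218 216 216
212 175 183 183 182 181 182 182 199 251 222 224 199 197 196 197 197 197 197 197 200 199 218 222 238 243 198 213 214 215 214 215 216
216 167 192 192 192 192 192 184 250 230 221 224 200 196 196 197 196 196 197 196 198 197 221 222 219 251 229 224 227 227 228 229 229
220 171 185 193 192 191 189 203 252 222 221 224 195 123 123 124 125 125 123 123 125 129 221 222 219 234 246 191 229 229 229 229 228
224 175 160 196 197 196 190 220 249 219 221 223 211 123 124 128 126 127 127 127 126 138 223 222 218 226 251 189 221 220 221 222 223
```

>>> servo_tool --grip '[0.05,0.05,0.05,0.05,0.05,0.05,0.05,0.05,0.05,0.05]' --travel '[[0,0,-0.0015],[0,0,-0.003],[0,0,-0.0045],[0,0,-0.006],[0,0,-0.0075],[0,0,-0.009],[0,0,-0.0105],[0,0,-0.012],[0,0,-0.013],[0,0,-0.013]]' --rot '[[0,0,0],[0,0,0],[0,0,0],[0,0,0],[0,0,0],[0,0,0],[0,0,0],[0,0,0],[0,0,0],[0,0,0]]'

```text
time: 29.55
tool_pos: [499.8, 130.1, 189.8]
tcp_rot: [-3.142, -0.698, 3.003]
ft_force: [1.9, -1.5, 1.3]
width: 0.134
grasp_force: 30.0
```

>>> servo_tool --grip '[0.05]' --travel '[[0,0,0]]' --rot '[[0,0,0]]'

```text
time: 29.65
tool_pos: [499.8, 130.1, 190.0]
tcp_rot: [-3.142, -0.698, 3.003]
ft_force: [0.5, -1.0, 0.4]
width: 0.137
grasp_force: 30.0
```

Balanced load, so I release and retreat.

>>> servo_tool --grip '[0.18,0.24,0.3,0.3,0.3,0.3,0.3,0.3,0.3,0.3]' --travel '[[0,0,0],[0,0,0],[0,0,0],[0.005,-0.0007,0.005],[0.015,-0.002,0.016],[0.03,-0.004,0.034],[0.05,-0.007,0.056],[0.07,-0.01,0.08],[0.085,-0.012,0.1],[0.09,-0.012,0.11]]' --rot '[[0,0,0],[0,0,0],[0,0,0],[0,0,0],[0,0,0],[0,0,0],[0,0,0],[0,0,0],[0,0,0],[0,0,0]]'

```text
time: 30.65
tool_pos: [591.4, 117.5, 301.8]
tcp_rot: [3.141, -0.696, 3.003]
ft_force: [-0.6, 0.5, 0.3]
width: 0.298
grasp_force: 0.0
```

```bash
python3 -c "
from go import *
w=r.read_camera('wrist'); barscan(w,(150,90),-.13)
p,R=grasp(POT['L2'],'L',back=90); print(p); delta(p,R)
"
```

```text
150 row 132 200 200 201 194 158 162 201 202 200 177 180 179 179 181 197 189 189 196 196 195
  150 row 138 209 209 208 197 134 137 205 206 204 174 173 173 172 175 191 124 133 169 201 203
  150 row 144 183 185 188 178 128 132 195 196 198 180 180 180 179 183 199 133 135 170 206 208
  150 row 150 170 169 166 140 102 118 163 162 160 178 180 180 179 182 162 111 116 158 166 166
  150 row 156 170 171 171 171 169 171 172 172 174 179 180 180 179 182 204 175 176 211 211 212
150 pred [313.9 144.4] px/mm 1.04 lo 284
  90 row 127 211 211 211 177 171 178 210 200 179 178 178 179 173 124 199 194 194 197 198 198 198
  90 row 133 208 208 201 131 130 168 207 173 172 172 170 173 140 157 207 134 132 163 203 202 203
  90 row 139 191 193 185 126 125 195 199 179 179 179 177 181 165 205 204 132 133 202 208 208 208
  90 row 145 171 171 166 99 102 110 166 179 178 178 177 181 140 160 159 113 116 155 163 164 166
  90 row 151 171 171 171 163 157 164 171 178 178 179 177 180 147 174 174 129 127 166 175 175 176
90 pred [250.  139.6] px/mm 1.09 lo 219
[ 666.0376 -309.2086  164.4119]
t 30.7 pos [591.6 117.6 302.5] F [-0.7 -0.1  1.4] w 0.301 gf 0.0
travel [ 0.0744 -0.4268 -0.1381] rot [-0.01  0.21 -1.1 ]
```

S1 and L1 both hang between their collars. Last is L2.

>>> servo_tool --grip '[0.5,0.5,0.5,0.5,0.5,0.5,0.5,0.5,0.5,0.5]' --travel '[[0.02,-0.01,0],[0.045,-0.03,0],[0.07,-0.06,0],[0.09,-0.1,0],[0.1,-0.14,0],[0.1,-0.185,0],[0.1,-0.23,0],[0.098,-0.275,0],[0.093,-0.315,-0.005],[0.088,-0.35,-0.015]]' --rot '[[0,0,0],[0,0,0],[0,0,0],[0,0,0],[0,0,0],[0,0,0],[0,0,0],[0,0,-1],[0,0,-1],[0,0,-1]]'

```text
time: 31.7
tool_pos: [677.3, -234.4, 285.2]
tcp_rot: [-3.141, -0.697, 2.985]
ft_force: [-0.1, 1.3, 0.2]
width: 0.501
grasp_force: 0.0
```

>>> servo_tool --grip '[0.5,0.5,0.5,0.5,0.5,0.5,0.5]' --travel '[[-0.004,-0.03,-0.02],[-0.008,-0.05,-0.045],[-0.012,-0.065,-0.075],[-0.013,-0.074,-0.1],[-0.013,-0.075,-0.12],[-0.013,-0.075,-0.123],[-0.013,-0.075,-0.123]]' --rot '[[0,0,0],[0,0,0],[0,0,0],[0,0,0],[0,0,0],[0,0,0],[0,0,0]]'

```text
time: 32.4
tool_pos: [664.5, -306.7, 161.6]
tcp_rot: [-3.142, -0.7, 2.986]
ft_force: [-0.4, -0.3, 0.7]
width: 0.503
grasp_force: 0.0
```

```bash
python3 -c "
from go import *
p,R=grasp(POT['L2'],'L'); delta(p,R); check(POT['L2'],'L')"
```

```text
t 32.4 pos [ 664.5 -306.7  161.6] F [-0.4 -0.3  0.7] w 0.503 gf 0.0
travel [-0.0556  0.0066 -0.0661] rot [-0.01 -0.1  -0.14]
{134: (309, 324), 139: (308, 324), 144: (308, 324), 149: (307, 325), 154: (307, 325), 159: (307, 325), 164: (307, 324), 169: (307, 324), 174: (301, 332), 179: (294, 338), 186: (289, 343), 191: (288, 345), 196: (287, 346)}
176 200 214 216 197 196 189 169 168 168 168 169 167 166 170 171 195 195 194 208 217 190 190 191 191
184 191 191 192 192 196 185 109 106 105 105 103 104 105 104 116 192 193 191 189 190 192 198 214 203
192 191 191 191 193 195 194 130 154 156 154 154 158 161 162 135 193 193 192 188 188 192 198 201 205
200 190 188 190 191 193 193 158 157 161 156 154 158 160 160 150 194 193 192 189 188 191 197 201 207
208 187 188 191 193 193 194 158 156 161 156 154 158 161 160 162 194 191 192 188 187 192 193 220 212
216 181 218 220 189 180 191 147 158 161 156 154 158 161 160 174 191 186 183 218 221 197 167 151 138
224 127 131 131 135 144 153 147 161 159 157 154 158 160 157 154 158 149 142 136 135 132 129 129 155
232 179 135 126 126 127 126 107 102 103 103 103 102 102 102 127 130 128 127 126 133 174 199 201 201
tf [313.6 226.3]
tl [321.6 204. ]
tr [305.9 203.9]
tn [314.  182.9]
lb [314.1 130.2]
pk [313.7 140.9]
sb [313.8 174.4]
```

```bash
sed -i 's/"L2":\[568.7,-293.7,-.158\]/"L2":[571.0,-292.0,-.156]/' go.py; python3 -c "
from go import *
p,R=grasp(POT['L2'],'L',off=4.5); delta(p,R)
check(POT['L2'],'L')" | grep -v '^[12{]'
```

```text
t 32.45 pos [ 665.  -306.8  162.8] F [ 0.2  0.3 -0.6] w 0.499 gf 0.0
travel [-0.0533  0.0084 -0.0673] rot [ 0.02  0.02 -0.04]
tf [316.5 228.6]
tl [324.3 206.2]
tr [308.7 206.2]
tn [316.6 185.1]
lb [316.6 132.5]
pk [316.5 143.4]
sb [316.5 176.7]
```

>>> servo_tool --grip '[0.5,0.5,0.5,0.5,0.5,0.5,0.5,0.5,0.5]' --travel '[[-0.004,0.001,-0.005],[-0.012,0.003,-0.015],[-0.02,0.004,-0.026],[-0.029,0.005,-0.037],[-0.038,0.006,-0.048],[-0.046,0.007,-0.058],[-0.051,0.008,-0.0645],[-0.0533,0.0084,-0.0673],[-0.0533,0.0084,-0.0673]]' --rot '[[0,0,0],[0,0,0],[0,0,0],[0,0,0],[0,0,0],[0,0,0],[0,0,0],[0,0,0],[0,0,0]]'

```text
time: 33.4
tool_pos: [611.4, -298.3, 95.0]
tcp_rot: [3.142, -0.698, 2.986]
ft_force: [-0.1, 0.2, -0.0]
width: 0.502
grasp_force: 0.0
```

```bash
python3 -c "
from go import *
p,R=grasp(POT['L2'],'L',off=4.5); delta(p,R); near()"
```

```text
t 33.4 pos [ 611.4 -298.3   95. ] F [-0.1  0.2 -0. ] w 0.502 gf 0.0
travel [ 0.0003 -0.0001  0.0004] rot [ 0.    0.02 -0.03]
{141: (303, 328), 149: (302, 329), 157: (301, 329), 165: (301, 330), 173: (301, 330), 181: (301, 329), 189: (301, 329), 197: (290, 342), 205: (282, 350), 213: (278, 354), 221: (275, 356), 229: (275, 357)}
232 208 192 193 191 188 189 190 188 192 194 191 179 140 152 153 153 152 152 154 156 159 160 161 142 155 193 192 192 189 188 186 189 193 196 200 200 212 222 193 157
240 218 218 194 191 187 187 189 190 191 192 192 184 150 156 156 158 155 152 153 154 159 159 159 147 190 192 191 191 189 185 187 188 192 196 200 219 222 190 102 84
```

>>> servo_tool --grip '[0.5,0.3,0.1,0.05,0.05,0.05,0.05,0.05,0.05,0.05]' --travel '[[0,-0.001,0],[0,-0.001,0],[0,-0.001,0],[0,-0.001,0],[0,-0.001,0],[0,-0.001,0],[0,-0.001,0.005],[0,-0.001,0.015],[0,-0.001,0.03],[0,-0.001,0.05]]' --rot '[[0,0,0],[0,0,0],[0,0,0],[0,0,0],[0,0,0],[0,0,0],[0,0,0],[0,0,0],[0,0,0],[0,0,0]]'

```text
time: 34.45
tool_pos: [611.3, -299.4, 145.5]
tcp_rot: [3.141, -0.699, 2.986]
ft_force: [-0.0, -0.2, -3.2]
width: 0.136
grasp_force: 30.0
```

>>> servo_tool --grip '[0.05,0.05,0.05,0.05,0.05,0.05]' --travel '[[0,0,0.025],[0,0,0.055],[0,0,0.085],[0,0,0.1],[0,0,0.105],[0,0,0.105]]' --rot '[[0,0,0],[0,0,0],[0,0,0],[0,0,0],[0,0,0],[0,0,0]]'

```text
time: 35.05
tool_pos: [611.5, -299.3, 250.0]
tcp_rot: [3.141, -0.697, 2.986]
ft_force: [-0.2, -0.9, -3.5]
width: 0.133
grasp_force: 30.0
```

```bash
python3 -c "
from go import *
near(); p,R=hang((110,-89,281)); delta(p,R)"
```

```text
{140: (306, 329), 148: (304, 330), 156: (302, 332), 164: (302, 332), 172: (303, 332), 180: (303, 332), 188: (297, 332), 196: (293, 342), 204: (284, 351), 212: (279, 355), 220: (277, 357), 228: (276, 358)}
232 225 202 195 195 193 191 192 193 193 195 197 197 187 129 156 158 158 157 154 155 157 160 162 165 159 154 196 195 195 192 190 190 193 197 201 204 205 225 224 178
240 193 193 191 191 191 191 189 191 190 190 180 86 82 129 157 161 160 159 156 155 159 159 162 163 154 88 81 140 190 190 191 190 189 190 191 191 193 193 186 156
t 35.1 pos [ 611.2 -299.2  248.8] F [-0.5  0.5 -3.9] w 0.135 gf 30.0
travel [-0.036   0.1763  0.0002] rot [-0.05 -0.04  0.97]
```

>>> servo_tool --grip '[0.05,0.05,0.05,0.05,0.05,0.05,0.05,0.05,0.05]' --travel '[[0,0.01,0],[0,0.035,0],[-0.005,0.065,0],[-0.012,0.095,0],[-0.02,0.125,0],[-0.028,0.15,0],[-0.034,0.168,0],[-0.036,0.176,0],[-0.036,0.176,0]]' --rot '[[0,0,0],[0,0,0],[0,0,0.5],[0,0,1],[0,0,1],[0,0,1],[0,0,1],[0,0,1],[0,0,1]]'

```text
time: 36.0
tool_pos: [575.3, -122.5, 249.6]
tcp_rot: [3.142, -0.698, 3.005]
ft_force: [1.4, -0.1, -4.0]
width: 0.136
grasp_force: 30.0
```

```bash
python3 -c "
from go import *
p,R=hang((0,-89,281)); delta(p,R)
w=r.read_camera('wrist'); barscan(w,(-90,-150),-.13)"
```

```text
t 36.0 pos [ 575.3 -122.5  249.6] F [ 1.4 -0.1 -4. ] w 0.136 gf 30.0
travel [-0.109   0.0149 -0.0006] rot [-0.   -0.02 -0.12]
  -90 row 46 203 203 203 203 165 145 149 201 206 205 206 204 198 189 174 158 144 131 121 115 110 114 118 121 126 134
  -90 row 52 207 207 207 208 143 131 132 203 207 207 206 205 205 206 205 204 203 202 199 110 128 129 191 200 200 201
  -90 row 58 196 198 199 200 132 128 128 201 203 204 204 205 205 206 206 206 206 207 206 134 131 132 195 206 207 207
  -90 row 64 140 142 144 147 111 111 115 159 163 167 170 172 175 178 181 183 185 188 189 120 122 124 190 197 199 200
  -90 row 70 197 193 191 189 97 94 105 168 161 157 154 151 148 148 144 142 138 135 128 102 104 108 138 141 143 146
-90 pred [316.   58.7] px/mm 1.37 lo 277
  -150 row 37 204 205 206 205 150 151 156 169 210 198 187 182 179 180 182 184 181 163 175 210 210 210 210 211 210 210 210 209
  -150 row 43 208 209 208 193 132 132 116 149 204 180 177 176 175 173 174 176 117 107 121 198 135 133 136 184 200 201 201 202
  -150 row 49 201 201 202 184 129 129 112 203 205 181 179 177 178 177 177 180 146 206 207 200 132 132 126 199 207 206 204 204
  -150 row 55 151 154 156 152 113 115 109 168 174 178 179 178 178 177 177 180 141 194 196 188 124 125 121 201 202 203 203 204
  -150 row 61 187 182 177 172 112 97 98 101 123 169 179 178 177 176 178 179 136 137 139 137 106 109 109 153 157 159 162 166
-150 pred [230.9  49.3] px/mm 1.47 lo 189
```

>>> servo_tool --grip '[0.05,0.05,0.05,0.05,0.05,0.05,0.05,0.05,0.05,0.05]' --travel '[[-0.006,0.001,0],[-0.02,0.003,0],[-0.036,0.005,0],[-0.052,0.0075,0],[-0.068,0.01,0],[-0.083,0.012,0],[-0.096,0.0135,0],[-0.104,0.0145,0],[-0.109,0.015,0],[-0.109,0.015,0]]' --rot '[[0,0,0],[0,0,0],[0,0,0],[0,0,0],[0,0,0],[0,0,0],[0,0,0],[0,0,0],[0,0,0],[0,0,0]]'

```text
time: 37.05
tool_pos: [466.1, -108.8, 249.9]
tcp_rot: [3.142, -0.698, 3.003]
ft_force: [0.6, -0.2, -3.2]
width: 0.135
grasp_force: 30.0
```

```bash
python3 -c "
from go import *
p,R=hang((0,-89,252)); delta(p,R)
seat(200,229)"
```

```text
t 37.05 pos [ 466.1 -108.8  249.9] F [ 0.6 -0.2 -3.2] w 0.135 gf 30.0
travel [ 0.0002  0.0012 -0.0299] rot [-0.    0.01 -0.01]
200 124 124 124 124 123 124 122 125 123 123 124 123 122 122 125 124 122 125 122 121 121 122 120 121 121 121 121 121 120 120 120 119
204 211 211 213 213 211 144 145 147 174 216 218 196 194 194 194 194 193 192 193 196 195 210 219 216 134 146 146 160 220 220 220 221
208 166 168 171 172 170 135 137 137 149 183 184 194 196 196 197 195 195 194 195 198 197 200 202 193 137 142 141 163 209 208 210 211
212 223 218 182 211 241 121 121 125 188 217 221 198 196 196 196 195 195 195 194 196 197 173 158 119 126 130 131 144 161 157 157 160
216 224 215 180 245 231 110 108 111 213 221 223 195 189 189 188 188 188 188 187 191 189 216 212 101 108 110 115 228 251 201 194 194
220 227 216 180 251 222 222 220 218 220 221 223 195 120 119 119 118 118 117 118 118 121 220 220 208 202 200 224 230 245 236 179 183
224 234 222 204 252 220 222 220 217 220 221 222 210 118 132 143 143 138 134 135 124 131 222 221 217 216 221 226 229 238 247 174 179
228 237 207 198 252 219 222 220 217 219 220 222 218 144 178 176 178 179 184 187 188 154 221 221 217 216 220 226 229 242 244 176 184
```

>>> servo_tool --grip '[0.05,0.05,0.05,0.05,0.05,0.05,0.05,0.05]' --travel '[[0,0.0005,-0.002],[0,0.001,-0.006],[0,0.001,-0.011],[0,0.001,-0.016],[0,0.001,-0.02],[0,0.001,-0.023],[0,0.001,-0.025],[0,0.001,-0.026]]' --rot '[[0,0,0],[0,0,0],[0,0,0],[0,0,0],[0,0,0],[0,0,0],[0,0,0],[0,0,0]]'

```text
time: 37.9
tool_pos: [466.4, -107.4, 223.5]
tcp_rot: [3.142, -0.698, 3.003]
ft_force: [0.7, 0.6, -3.0]
width: 0.137
grasp_force: 30.0
```

>>> servo_tool --grip '[0.05,0.05,0.05,0.05,0.05,0.05,0.05]' --travel '[[0,0,-0.0015],[0,0,-0.003],[0,0,-0.0045],[0,0,-0.006],[0,0,-0.0075],[0,0,-0.009],[0,0,-0.01]]' --rot '[[0,0,0],[0,0,0],[0,0,0],[0,0,0],[0,0,0],[0,0,0],[0,0,0]]'

```text
time: 38.6
tool_pos: [466.4, -107.6, 213.8]
tcp_rot: [-3.141, -0.698, 3.003]
ft_force: [0.9, -1.2, -1.0]
width: 0.14
grasp_force: 30.0
```

>>> servo_tool --grip '[0.05,0.05,0.05,0.05,0.05,0.05,0.05]' --travel '[[0,0,-0.001],[0,0,-0.0025],[0,0,-0.004],[0,0,-0.0055],[0,0,-0.007],[0,0,-0.0075],[0,0,-0.0075]]' --rot '[[0,0,0],[0,0,0],[0,0,0],[0,0,0],[0,0,0],[0,0,0],[0,0,0]]'

```text
time: 39.3
tool_pos: [466.5, -107.5, 206.1]
tcp_rot: [3.142, -0.698, 3.003]
ft_force: [3.5, -1.5, 0.9]
width: 0.134
grasp_force: 30.0
```

```bash
python3 -c "
from go import *
p,R=hang((0,-89,240)); delta(p,R)
seat(170,200)
print(r.state()['ft_force'])"
```

```text
t 39.3 pos [ 466.5 -107.5  206.1] F [ 3.5 -1.5  0.9] w 0.134 gf 30.0
travel [-0.0003 -0.0001  0.0019] rot [ 0.    0.02 -0.04]
170 182 152 153 154 147 223 227 227 227 226 226 198 199 196 197 196 196 195 196 199 199 216 226 219 149 151 151 152 192 226 225 226
174 188 155 154 154 145 221 224 224 224 224 223 197 198 197 198 197 197 196 196 198 199 213 223 217 150 151 152 152 193 223 223 223
178 177 149 151 149 143 215 218 218 217 218 218 198 198 198 198 197 197 195 195 199 199 209 216 209 143 147 147 145 195 214 214 214
182 180 143 144 143 140 185 188 189 188 187 188 196 198 197 198 197 196 196 196 200 200 189 185 175 136 137 140 139 166 182 181 180
186 144 133 133 135 135 127 151 152 152 152 153 195 197 197 198 197 196 195 196 199 199 166 153 135 125 126 129 130 157 159 160 159
190 188 122 120 122 123 113 195 197 196 197 195 198 198 197 197 196 196 195 195 200 199 201 187 147 111 112 114 117 184 188 188 188
194 198 188 120 117 118 151 200 200 209 250 245 199 198 197 198 197 196 196 195 199 199 222 247 240 134 130 127 163 187 187 185 185
198 189 187 188 187 188 188 189 248 235 221 225 198 197 198 198 197 196 196 197 198 199 218 221 219 248 222 189 188 189 189 189 188
[ 3.1419 -2.3672  0.3496]
```

>>> servo_tool --grip '[0.05,0.05,0.05]' --travel '[[0.0005,-0.0003,0],[0.001,-0.0005,0],[0.001,-0.0005,0]]' --rot '[[0,0,0],[0,0,0],[0,0,0]]'

```text
time: 39.65
tool_pos: [467.0, -107.7, 206.1]
tcp_rot: [3.141, -0.699, 3.003]
ft_force: [0.2, 0.1, 0.6]
width: 0.135
grasp_force: 30.0
```

Neutral, so I release and retreat clear.

>>> servo_tool --grip '[0.18,0.24,0.3,0.3,0.3,0.3,0.3,0.3,0.3,0.3]' --travel '[[0,0,0],[0,0,0],[0,0,0],[0.005,-0.0007,0.005],[0.015,-0.002,0.016],[0.03,-0.004,0.034],[0.05,-0.007,0.056],[0.07,-0.01,0.08],[0.085,-0.012,0.1],[0.09,-0.012,0.11]]' --rot '[[0,0,0],[0,0,0],[0,0,0],[0,0,0],[0,0,0],[0,0,0],[0,0,0],[0,0,0],[0,0,0],[0,0,0]]'

```text
time: 40.65
tool_pos: [559.0, -120.5, 317.9]
tcp_rot: [-3.141, -0.696, 3.003]
ft_force: [-0.2, 1.2, 0.1]
width: 0.302
grasp_force: 0.0
```

>>> servo_tool --grip '[0.3,0.3,0.3,0.3,0.3,0.3,0.3,0.3,0.3,0.3]' --travel '[[0.02,0.02,0.01],[0.045,0.045,0.015],[0.07,0.07,0.015],[0.09,0.09,0.015],[0.1,0.1,0.015],[0.1,0.1,0.015],[0.1,0.1,0.015],[0.1,0.1,0.015],[0.1,0.1,0.015],[0.1,0.1,0.015]]' --rot '[[0,0,0],[0,0,0],[0,0,0],[0,0,0],[0,0,0],[0,0,0],[0,0,0],[0,0,0],[0,0,0],[0,0,0]]'

```text
time: 41.65
tool_pos: [657.1, -20.6, 331.8]
tcp_rot: [3.141, -0.698, 3.003]
ft_force: [1.0, -0.9, 0.1]
width: 0.301
grasp_force: 0.0
```

>>> servo_tool --grip '[0.3,0.3,0.3,0.3,0.3,0.3,0.3,0.3,0.3,0.3]' --travel '[[0,0,0],[0,0,0],[0,0,0],[0,0,0],[0,0,0],[0,0,0],[0,0,0],[0,0,0],[0,0,0],[0,0,0]]' --rot '[[0,0,0],[0,0,0],[0,0,0],[0,0,0],[0,0,0],[0,0,0],[0,0,0],[0,0,0],[0,0,0],[0,0,0]]'

```text
time: 42.65
tool_pos: [657.4, -19.9, 331.2]
tcp_rot: [3.141, -0.698, 3.003]
ft_force: [-1.1, 0.4, 0.2]
width: 0.299
grasp_force: 0.0
```

```bash
python3 -c "
from go import *
w=r.read_camera('wrist'); im=w['color'].astype(int)
for y in (-150,-90,90,150):
  c=proj(w,place(ST,(0,y,240)))[0]; print(y,c.round(1))
  if 30<c[0]<610 and c[1]>8:
    for dr in (-6,0,6): print('  ',' '.join(str(v) for v in im[int(c[1])+dr,int(c[0])-36:int(c[0])+36:3,0]))
w2=r.read_camera('wrist'); d=np.abs(w2['color'].astype(int)-im).max(2)[:235]; print('moving px',(d>40).sum())
barend()
"
```

```text
-150 [158.3  85.2]
   195 198 199 202 204 139 129 92 147 162 161 160 151 108 110 126 125 90 174 202 201 203 201 193
   202 203 201 201 202 131 123 177 184 175 175 174 169 180 197 129 122 197 200 201 201 200 201 188
   202 157 130 129 129 115 109 96 139 175 175 173 177 113 129 113 106 96 120 123 125 123 124 124
-90 [212.9  85.2]
   174 202 201 203 201 193 129 114 114 199 167 165 165 166 126 112 129 110 166 202 199 198 195 194
   200 201 201 200 201 188 130 113 200 201 176 175 174 176 148 189 129 121 201 201 201 200 201 201
   120 123 125 123 124 124 103 103 109 123 172 175 174 174 150 129 101 102 118 128 129 131 128 128
90 [376.6  85.3]
   199 201 204 203 204 204 192 125 130 175 127 174 174 172 176 198 145 126 132 197 199 200 199 200
   199 199 199 198 199 199 197 123 127 196 186 175 175 173 176 197 198 119 128 196 198 198 198 198
   138 135 134 132 131 135 120 95 103 137 132 175 174 174 176 150 107 96 110 150 150 151 151 151
150 [431.2  85.4]
   144 199 199 200 200 200 170 97 130 138 146 141 125 174 173 172 175 97 131 165 208 206 206 207
   138 197 198 197 197 198 198 128 126 161 198
[... 395 characters left out ...]
51 141 142 151 152
182 98 93 117 125 124 127 124 112 112 119 115
185 187 62 61 59 63 57 53 62 56 60 58
188 159 54 133 138 114 62 36 34 42 127 147
191 151 148 150 148 125 146 143 109 62 147 137
194 153 128 72 82 77 78 90 125 145 154 144
197 146 167 53 133 186 142 37 54 74 150 152
200 196 199 93 148 193 193 154 43 92 146 152
203 192 198 194 135 86 85 178 76 120 142 150
206 186 190 191 190 167 163 206 78 140 144 148
209 179 187 199 197 200 164 122 64 139 145 143
212 133 138 133 128 115 108 101 66 138 150 143
215 176 185 181 181 168 124 94 82 140 150 147
218 200 201 203 202 202 196 191 113 138 146 148
221 198 197 197 194 193 199 205 201 136 146 150
224 170 181 190 189 187 187 211 159 133 140 146
```

All four straps lie between their collars, the bar is level and nothing is moving. I hand in.

```bash
python3 -c "
from plant import r
print(r.hand_in())"
```

```text
the job is handed in; nothing more can be done
None
```

I hung all four pots, large on the inner seats and small on the outer, with the bar about level and still, and handed the job in at about 43 s of the 72 s allowed; no verdict came back.

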